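# Make up two connector kits at the harness bench

## Task

Make up two kits from the stock on the bench. Blue tray: the white connector housing lying flat, lengthways in the narrow bay, and the small roll of brown tape flat in the square bay with the brass cable gland standing upright inside the roll's core, foot on the tray floor. Orange tray: the green terminal block lengthways in the narrow bay and the black round connector standing upright in the square bay; leave the red housing and the grey gland where they are.

Things in the scene. Friction and masses are not known exactly. Their poses are not given: they have to be found in the camera images.
- tray_blue: Blue tray: a shallow open kit tray fixed to the bench, 144 mm (its x) x 92 mm (its y), floor 3 mm thick, walls 4 mm thick with their tops 10 mm above the bench. Origin at the centre of its underside on the bench. One cross wall parts it into a SQUARE bay, 84 x 84 mm inside, centred at x = -26 mm, y = 0 of the tray, and a NARROW bay, 48 mm (x) x 84 mm (y) inside, centred at x = +44 mm, y = 0
- tray_orange: Orange tray: same shape as the blue one: a shallow open kit tray fixed to the bench, 144 mm (its x) x 92 mm (its y), floor 3 mm thick, walls 4 mm thick with their tops 10 mm above the bench. Origin at the centre of its underside on the bench. One cross wall parts it into a SQUARE bay, 84 x 84 mm inside, centred at x = -26 mm, y = 0 of the tray, and a NARROW bay, 48 mm (x) x 84 mm (y) inside, centred at x = +44 mm, y = 0
- housing_white: White plastic connector housing, 52 x 26 x 30 mm tall (long axis = its x, short = its y), two rows of dark square holes on top; origin at the centre of its underside, z up; stands on its underside on the bench, about 35 g
- terminal_green: Green plastic terminal block, 50 mm (its x) x 26 mm (its y) x 30 mm tall, the top 8 mm only 22 mm wide, four steel screw heads on top; origin at the centre of its underside, z up; about 40 g
- tape_roll: Small roll of brown tape lying flat: a ring 62 mm outside, 43 mm core, 24 mm tall; origin on its axis at its underside, z up; about 60 g
- gland_brass: Brass cable gland, a round body 22 mm in diameter and 50 mm tall standing upright, with a hexagonal collar 27 mm across the corners from 12 to 21 mm above its foot; origin at the centre of its foot, z up; about 60 g
- connector_black: Black round plug connector standing upright, 40 mm tall; the lower 16 mm is 34 mm in diameter with a thin steel band, above it 30 mm in diameter; ring of brass pins on top; origin at the centre of its foot, z up; about 50 g
- housing_red: Red plastic connector housing, not wanted: 52 x 26 x 30 mm tall (long axis = its x, short = its y), two rows of dark square holes on top; origin at the centre of its underside, z up; stands on its underside on the bench, about 35 g
- gland_grey: Grey plastic cable gland, not wanted: a round body 22 mm in diameter and 50 mm tall standing upright, with a hexagonal collar 27 mm across the corners from 12 to 21 mm above its foot; origin at the centre of its foot, z up; about 60 g
Not all that is in view belongs to the job. Several things look just like the tape_roll: the one meant starts farthest to the robot's left.

How it is judged:
By the outcome, as a careful person would: the job done as asked, in the order asked, and still so for the second after the job is handed in, with the robot touching nothing.
It also fails if it takes over 131 s, if anything falls off the work surface, if the arm or the gripper's body presses on something with over 40 N, if the wrist force passes 120 N, or if a joint passes its speed limit or range.

## Robot

A 7-joint arm with a two-finger parallel gripper is mounted at the origin on the work surface. World frame = base frame: x ahead of the robot, y to its left, z up, the work surface at z = 0. Lengths are in m, angles in rad, forces in N, time in s.
With the tool pointing down it reaches from about 0.425 to 0.925 m from the base axis. Payload 6.8 kg.
Tool frame: the origin (TCP) lies midway between the tips of the shut fingers; the grasp point (between the pads) lies 19 mm behind it; z points along the fingers, x is the direction in which the jaws open and shut, and the axes are right-handed (so a half turn about z gives the same grasp; the last joint's range is limited). The gripper opens to 85 mm and grips with 20 to 120 N. Pads are 22 mm wide; open, the fingers measure 114 mm over their backs; the gripper's body (76 mm by 85 mm) begins 54 mm behind the grasp point. The pads swing forward as they close: fully open they stand 13 mm farther back than shut.
Start: joints at [1.066, 0.477, 0.022, 1.555, -0.011, 1.109, -0.083], TCP at [0.261, -0.623, 0.231] pointing down, gripper open.
Joint ranges: [-2.96, 2.96], [-0.34, 2.1], [-1.41, 1.46], [0.24, 2.44], [-1.37, 4.51], [0.17, 1.92], [-2.96, 2.96]. Speed limits (rad/s): [2.39, 2.39, 3.14, 3.14, 3.14, 3.14, 3.14].

## Interface

Orientations are given as a unit quaternion [w, x, y, z].
In Python, from station import bot, imaging, nets gives the robot as it stands. The module is installed in compiled form; this text tells all that it offers.
- The arm moves only by the tool apply_moves, never from a script. Its argument "moves" is text: rows parted by semicolons, each of 7 numbers parted by spaces: the gripper command: -1 is fully open, 1 is shut, values between are in proportion, then the shift along the tool's x, y, z normalised to -1 to 1, where 1 is 120 mm, then the turn, a rotation vector about the tool's x, y, z normalised to -1 to 1, where 1 is 4 degrees. In form: hand dx dy dz rx ry rz; .... A call has 1 to 12 rows; each row shifts and turns the commanded pose from where the row before left it, along the tool's axes as they then stand; what a row does not reach is not made up. A row lasts 1/12 s, in which the tool goes at most 41.7 mm and 7.16 degrees, less where a joint would pass 70% of its speed; a pose out of reach is approached as far as the arm can. A call with a number of a shift or a turn outside -1 to 1 is refused whole. A call with a gripper value outside its range is refused whole. The fingers move at their own pace and stop on an object; "force" is the grip in N (left out, the last holds). Time passes only in rows, so rows that do not move let the fingers close. It gives the time, the measured TCP pose, the force and the opening at its end, in the units of the state.
- bot.get_obs(): the state, without advancing time (a new reading comes with each control period).
- imaging.read_camera(name): name is "scene" or "top"; returns a dict with "image" (420x560x3 uint8, red, green, blue), "fx", "fy", "cx", "cy" (pixels), "view" (4x4, takes a point from world to camera coordinates). Camera axes: x right, y down, z forward; pixel columns grow to the right and rows downward; lengths in m; the calibration is good to about 2 mm. A picture is of the moment at which its call begins. There is no depth.
- bot.hand_in(): hands the job in, once; it reports no verdict.
Trained networks look in a picture, given as the dict that the camera call returned (one of the last four; its "shot" number tells which), for a name from the list of things; names that differ only in an ending like _2 or _b are one class to them, and where a whole thing is asked for, a point or a joint stands for the part that bears it (a point fixed in the world has none). Each returns a list of dicts, best first, with "score" (0 to 1); they miss things now and then, are a little off and sometimes report something else, mostly with a low value. They report only what shows in the picture. A call takes as long as a camera call. They do not tell look-alikes from the thing itself.
- nets.spot_in(picture, name): "rect" ([left, top, right, bottom] in pixels, round what is visible of it).
- nets.outline_of(picture, name): "region" (420x560 bool, what is visible of it) and "rect" ([left, top, right, bottom] in pixels, round what is visible of it).
- nets.spot_point(picture, name): "location" ([column, row] in pixels: a listed point, or the origin of a listed thing).
The state is a dict: "t": time; "q": joint angles; "joint_vel": joint speeds; "joint_torque": joint torques, N m; "eef_pos": TCP position; "tool_rot": TCP orientation; "contact_force": force on the tool from outside, world axes, zero at the start; "torque": the same for the moment, N m; "gripper_width": opening from 0.0 (shut) to 1.0 (fully open).
Only numpy, scipy, OpenCV 4.12 (cv2) and the standard library are available. Lean on these libraries where they do the work, as an engineer would, in place of code of your own. Each camera call takes 0.05 s, during which the arm holds its last target.

## Working session

There is one attempt and no reset: what is moved stays moved. The work goes in short steps, Python scripts to look and compute and a tool call to move; the robot and the scene stay as the last step left them, time stands still between calls to the robot, and variables do not carry over. Pictures are saved under pics/ and viewed, and the job is handed in when it is done.

Besides the shell and the picture viewer there is one more tool, called after "Request:" as name(argument=value, ...) on one line, values as JSON. apply_moves: Moves the arm, as the interface text tells. Scaled input: -1 to 1 covers 120 mm each way for a shift and 4 degrees each way for a turn. Its arguments: {"type":"object","properties":{"moves":{"type":"string"},"force":{"type":"number"}},"required":["moves"]}

```bash
mkdir -p pics; ls; cat > h.py <<'E'
import numpy as np, cv2
from station import bot, imaging, nets
def save(p,n): cv2.imwrite('pics/'+n,cv2.cvtColor(p['image'],cv2.COLOR_RGB2BGR))
def ray(p,u,v,z):
    V=np.array(p['view']);R=V[:3,:3];t=V[:3,3]
    d=R.T@np.array([(u-p['cx'])/p['fx'],(v-p['cy'])/p['fy'],1]);c=-R.T@t
    return c+d*(z-c[2])/d[2]
def proj(p,X):
    V=np.array(p['view']);q=V[:3,:3]@np.array(X)+V[:3,3]
    return np.array([p['fx']*q[0]/q[2]+p['cx'],p['fy']*q[1]/q[2]+p['cy']])
E
python3 - <<'E'
from h import *
o=bot.get_obs()
for k,v in o.items(): print(k,np.round(v,3))
for n in('scene','top'):
    p=imaging.read_camera(n); save(p,n+'0.png'); 
    V=np.array(p['view']); print(n,p['fx'],p['cx'],p['cy'],np.round(-V[:3,:3].T@V[:3,3],3),np.round(V[:3,:3],3).tolist())
    for k in 'tray_blue tray_orange housing_white terminal_green tape_roll gland_brass connector_black housing_red gland_grey'.split():
        for r in nets.spot_point(p,k): print(k,round(r['score'],2),np.round(r['location']),np.round(ray(p,*r['location'],0),3))
E
```

```text
pics
t 0.0
q [ 1.066  0.478  0.022  1.557 -0.011  1.109 -0.083]
joint_vel [-0.001 -0.    -0.001  0.001  0.001 -0.001  0.   ]
joint_torque [ 1.0000e-03 -5.9646e+01  1.6090e+00 -2.8120e+01  1.3000e-02  9.0000e-03
  0.0000e+00]
eef_pos [ 0.261 -0.622  0.23 ]
tool_rot [-0.     0.833 -0.554 -0.001]
contact_force [-0.323  0.376 -0.655]
torque [ 0.024 -0.024  0.009]
gripper_width 1.001
scene 486.9650307805398 267.7066219481527 209.98587030371976 [1.305 0.208 0.675] [[-0.284, 0.959, 0.013], [0.606, 0.19, -0.773], [-0.743, -0.211, -0.635]]
tray_blue 0.67 [141. 200.] [ 0.565 -0.295  0.   ]
tray_orange 0.81 [432. 238.] [0.498 0.331 0.   ]
housing_white 0.93 [263. 226.] [ 0.569 -0.011  0.   ]
terminal_green 0.7 [214. 212.] [ 0.556 -0.125  0.   ]
tape_roll 0.76 [109. 244.] [ 0.711 -0.29   0.   ]
tape_roll 0.68 [229. 247.] [ 0.649 -0.057  0.   ]
gland_brass 0.53 [314. 195.] [0.43  0.068 0.   ]
connector_black 0.77 [328. 233.] [0.55  0.123 0.   ]
housing_red 0.79 [255. 191.] [ 0.456 -0.065  0.   ]
gland_grey 0.84 [279. 267.] [0.672 0.053 0.   ]
top 542.8129062351235 285.75191687280534 208.76043170990292 [ 4.810e-01 -1.000e-03  1.398e+00] [[-0.003, -1.0, -0.016], [-0.997, 0.004, -0.079], [0.079, 0.015, -0.997]]
tray_blue 0.85 [409. 220.] [ 0.564 -0.297  0.   ]
tray_orange 0.58 [166. 245.] [0.5  0.33 0.  ]
housing_white 0.68 [295. 221.] [ 0.562 -0.004  0.   ]
terminal_green 0.67 [340. 225.] [ 0.55  -0.118  0.   ]
terminal_green 0.44 [274. 184.] [0.659 0.05  0.   ]
tape_roll 0.8 [313. 189.] [ 0.643 -0.051  0.   ]
tape_roll 0.79 [401. 162.] [ 0.714 -0.279  0.   ]
tape_roll 0.71 [246. 226.] [0.55  0.124 0.   ]
gland_brass 0.54 [270. 269.] [0.438 0.063 0.   ]
connector_black 0.55 [241. 224.] [0.554 0.136 0.   ]
housing_red 0.68 [321. 268.] [ 0.439 -0.07   0.   ]
gland_grey 0.47 [274. 182.] [0.663 0.051 0.   ]
```

View pics/scene0.png

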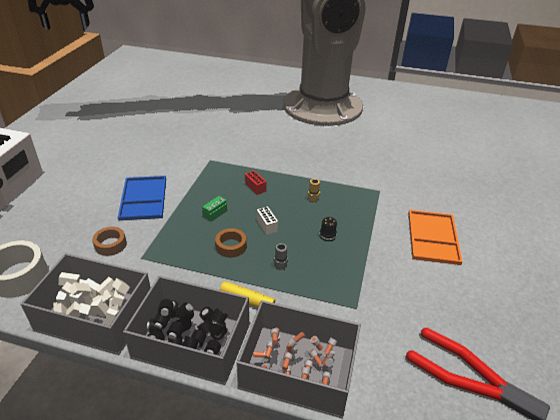

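View pics/top0.png

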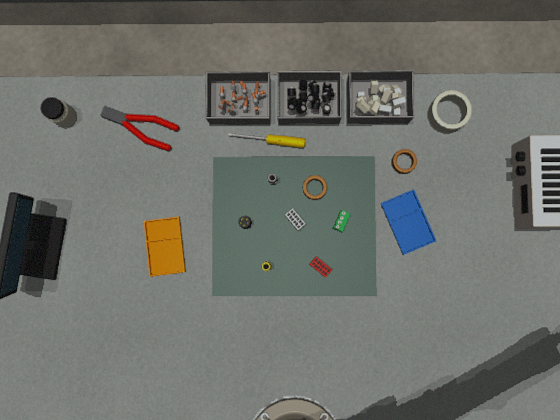

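```bash
cat > fit.py <<'E'
from h import *
from scipy.optimize import minimize
def box(l,w,h,z0=0):
    return [np.array([[sx*l/2,sy*w/2,z] for sx in(-1,1) for sy in(-1,1) for z in(z0,z0+h)])]
def cyl(d,z0,z1,n=40):
    a=np.linspace(0,2*np.pi,n,endpoint=False);return np.array([[d/2*np.cos(t),d/2*np.sin(t),z] for t in a for z in(z0,z1)])
M={'tray_blue':box(.144,.092,.010),'tray_orange':box(.144,.092,.010),'housing_white':box(.052,.026,.03),'housing_red':box(.052,.026,.03),
'terminal_green':[box(.05,.026,.022)[0],box(.05,.022,.03)[0]],'tape_roll':[cyl(.062,0,.024)],
'gland_brass':[cyl(.022,0,.05),cyl(.026,.012,.021)],'gland_grey':[cyl(.022,0,.05),cyl(.026,.012,.021)],'connector_black':[cyl(.034,0,.016),cyl(.03,0,.04)]}
S=4
def sil(p,parts,x,y,a,z=0):
    R=np.array([[np.cos(a),-np.sin(a),0],[np.sin(a),np.cos(a),0],[0,0,1]])
    m=np.zeros((420*S,560*S),np.uint8)
    for P in parts:
        uv=np.array([proj(p,R@q+[x,y,z]) for q in P])
        h=cv2.convexHull(np.round((uv+.5)*S).astype(np.int32)); cv2.fillConvexPoly(m,h,1)
    return m.astype(bool)
def fit(obs,name,x,y,a,z=0,sym=False):
    # obs: list of (pic, mask420x560)
    big=[]
    for p,m in obs:
        g=cv2.resize(m.astype(np.float32),(560*S,420*S),interpolation=cv2.INTER_LINEAR)>.5
        big.append(g)
    def cost(v):
        aa=a if sym else v[2]*10
        c=0
        for (p,_),g in zip(obs,big):
            s=sil(p,M[name],v[0],v[1],aa,z); c+=1-(s&g).sum()/(s|g).sum()
        return c
    best=None
    for da in ([0] if sym else np.arange(0,np.pi,np.pi/8)):
        v0=[x,y,(a+da)/10]
        r=minimize(cost,v0,method='Nelder-Mead',options=dict(initial_simplex=[v0,[x+.008,y,v0[2]],[x,y+.008,v0[2]],[x,y,v0[2]+.03]],maxiter=70))
        if best is None or r.fun<best.fun: best=r
    return best
E
python3 - <<'E'
from fit import *
import pickle
ps={n:imaging.read_camera(n) for n in('scene','top')}
O={}
guess=dict(tray_blue=(.564,-.296),tray_orange=(.5,.33),housing_white=(.565,-.006),terminal_green=(.552,-.12),tape_roll=(.645,-.053),gland_brass=(.434,.065),connector_black=(.552,.128),housing_red=(.445,-.07),gland_grey=(.667,.052))
for k,(x,y) in guess.items():
    obs=[];
    for n,p in ps.items():
        best=None
        for r in nets.outline_of(p,k):
            c=r['region']; vv,uu=np.nonzero(c); d=np.hypot(*(np.array([uu.mean(),vv.mean()])-proj(p,[x,y,.012])))
            if d<12 and best is None: best=(r['score'],c)
        if best: obs.append((p,best[1]))
        O[k,n]=None if best is None else best[1]
    sym=k in('tape_roll','gland_brass','gland_grey','connector_black')
    if k=='tape_roll': # fill
        obs=[(p,cv2.morphologyEx(m.astype(np.uint8),cv2.MORPH_CLOSE,np.ones((25,25)))>0) for p,m in obs]
    out=[]
    for sub in [obs]+[[o] for o in obs]:
        b=fit(sub,k,x,y,0,sym=sym); out.append((np.round(b.x[:2],4).tolist(),None if sym else round(np.degrees(b.x[2]*10)%180,1),round(b.fun/len(sub),3)))
    print(k,len(obs),out)
pickle.dump(O,open('O.pkl','wb'))
im=ps['top']['image']
a=cv2.resize(im[150:290,360:460],None,fx=4,fy=4,interpolation=cv2.INTER_CUBIC);b=cv2.resize(im[150:290,120:220],None,fx=4,fy=4,interpolation=cv2.INTER_CUBIC)
cv2.imwrite('pics/trays.png',np.hstack([b,a])[:,:,::-1])
im=ps['scene']['image']
cv2.imwrite('pics/mid.png',cv2.resize(im[160:300,90:360],None,fx=2.9,fy=2.9,interpolation=cv2.INTER_CUBIC)[:,:,::-1])
E
```

```text
tray_blue 2 [([0.5589, -0.2928], np.float64(23.3), np.float64(0.059)), ([0.5562, -0.2957], np.float64(23.8), np.float64(0.055)), ([0.5591, -0.2915], np.float64(22.6), np.float64(0.024))]
tray_orange 2 [([0.4975, 0.3331], np.float64(7.2), np.float64(0.044)), ([0.4963, 0.3319], np.float64(6.5), np.float64(0.03)), ([0.4979, 0.3347], np.float64(6.7), np.float64(0.031))]
housing_white 2 [([0.565, -0.0027], np.float64(41.3), np.float64(0.139)), ([0.563, -0.0061], np.float64(41.8), np.float64(0.089)), ([0.5658, -0.0017], np.float64(40.2), np.float64(0.072))]
terminal_green 2 [([0.5612, -0.1212], np.float64(159.4), np.float64(0.167)), ([0.5564, -0.1242], np.float64(161.4), np.float64(0.086)), ([0.5619, -0.1198], np.float64(156.7), np.float64(0.112))]
tape_roll 2 [([0.6466, -0.0534], None, np.float64(0.109)), ([0.6432, -0.0567], None, np.float64(0.075)), ([0.6478, -0.0518], None, np.float64(0.043))]
gland_brass 2 [([0.4473, 0.0694], None, np.float64(0.194)), ([0.4435, 0.0672], None, np.float64(0.154)), ([0.4471, 0.0719], None, np.float64(0.152))]
connector_black 1 [([0.5558, 0.1235], None, np.float64(0.083)), ([0.5558, 0.1235], None, np.float64(0.083))]
housing_red 2 [([0.4455, -0.0672], np.float64(48.8), np.float64(0.161)), ([0.4425, -0.0694], np.float64(45.3), np.float64(0.057)), ([0.447, -0.0655], np.float64(53.1), np.float64(0.18))]
gland_grey 2 [([0.6692, 0.055], None, np.float64(0.175)), ([0.6671, 0.0524], None, np.float64(0.17)), ([0.6691, 0.0562], None, np.float64(0.087))]
```

View pics/trays.png

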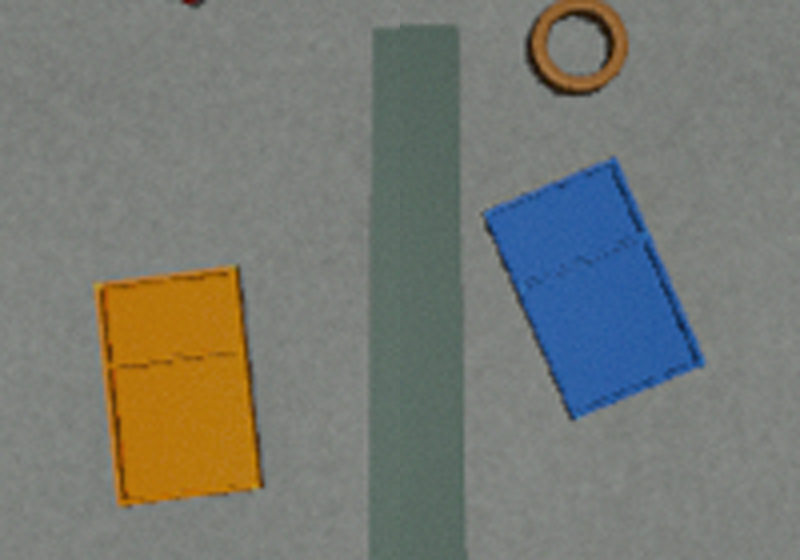

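View pics/mid.png

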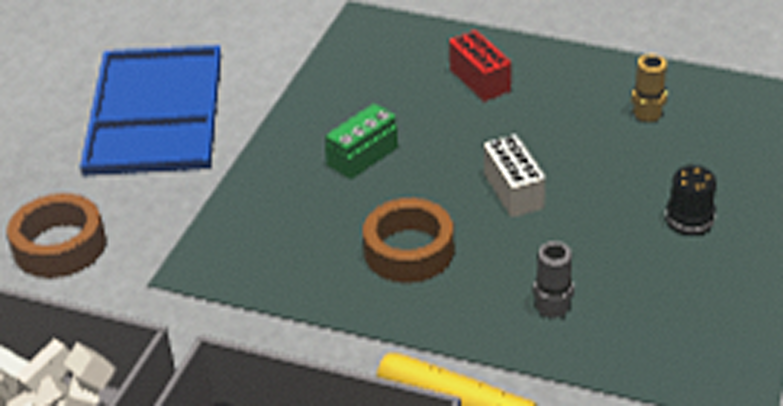

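```bash
cat > plan.py <<'E'
from h import *
import sys
def plan(x,y,z,yaw=None,maxs=.3,o=None):
    o=bot.get_obs(); w,a,b,c=o['tool_rot']; p=np.array(o['eef_pos'])
    from scipy.spatial.transform import Rotation as Ro
    R=Ro.from_quat([a,b,c,w]).as_matrix()
    phi=np.degrees(np.arctan2(R[1,0],R[0,0]))
    print('t %.2f'%o['t'],'pos',np.round(p,4),'yaw %.2f'%phi,'tilt',np.round(R[:2,2],3),'w',round(o['gripper_width'],3),'q',np.round(o['q'],2),'F',np.round(o['contact_force'],1))
    if x is None: return
    d=0 if yaw is None else (yaw-phi+180)%360-180
    n=int(np.ceil(abs(d)/4)); 
    if n: print('rotate %d x rz %.3f'%(n,-d/n/4))
    t=np.radians(phi+d)
    X=np.array([np.cos(t),np.sin(t),0]);Z=np.array([0,0,-1]);Y=np.cross(Z,X)
    D=np.array([x,y,z])-p
    s=np.array([D@X,D@Y,D@Z])/.12; xy=np.linalg.norm(s[:2]); m=max(1,int(np.ceil(xy/maxs))); k=max(1,int(np.ceil(abs(s[2])/maxs)))
    print('shift total',np.round(s,3),'| xy %d x'%m,np.round(s[:2]/m,3),'| z %d x %.3f'%(k,s[2]/k), '| 3d %d x'%max(m,k), np.round(s/max(m,k),3))
if __name__=='__main__':
    a=[float(v) for v in sys.argv[1:]]; plan(*(a or [None]*3))
E
python3 plan.py .5645 -.0038 .13 -49
```

```text
t 2.00 pos [ 0.2608 -0.6226  0.2313] yaw -67.27 tilt [-0.  0.] w 0.998 q [ 1.07  0.48  0.02  1.56 -0.01  1.11 -0.08] F [-0.6  0.4  0. ]
rotate 5 x rz -0.913
shift total [-2.231 -5.293  0.844] | xy 20 x [-0.112 -0.265] | z 3 x 0.281 | 3d 20 x [-0.112 -0.265  0.042]
```

Request:
apply_moves(moves="-1 0 0 0 0 0 -0.913;-1 0 0 0 0 0 -0.913;-1 0 0 0 0 0 -0.913;-1 0 0 0 0 0 -0.913;-1 0 0 0 0 0 -0.913;-1 -0.1 -0.265 0 0 0 0;-1 -0.112 -0.265 0 0 0 0;-1 -0.112 -0.265 0 0 0 0;-1 -0.112 -0.265 0 0 0 0", force=40)

```text
t: 2.75
eef_pos: [0.323, -0.4983, 0.2313]
tool_rot: [0.0, 0.91, -0.415, 0.0]
contact_force: [1.3, 0.1, 0.2]
gripper_width: 1.001
```

```bash
python3 plan.py .5645 -.0038 .13 -49
```

```text
t 2.75 pos [ 0.323  -0.4983  0.2313] yaw -49.04 tilt [ 0. -0.] w 1.001 q [ 0.96  0.35 -0.09  1.75  0.04  1.04  0.  ] F [1.3 0.1 0.2]
rotate 1 x rz -0.010
shift total [-1.79  -4.223  0.844] | xy 16 x [-0.112 -0.264] | z 3 x 0.281 | 3d 16 x [-0.112 -0.264  0.053]
```

Request:
apply_moves(moves="-1 -0.112 -0.264 0 0 0 0;-1 -0.112 -0.264 0 0 0 0;-1 -0.112 -0.264 0 0 0 0;-1 -0.112 -0.264 0 0 0 0;-1 -0.112 -0.264 0 0 0 0;-1 -0.112 -0.264 0 0 0 0;-1 -0.112 -0.264 0 0 0 0;-1 -0.112 -0.264 0 0 0 0")

```text
t: 3.42
eef_pos: [0.4438, -0.2508, 0.2316]
tool_rot: [0.0, 0.91, -0.415, 0.0]
contact_force: [0.4, -0.2, -0.5]
gripper_width: 1.004
```

Request:
apply_moves(moves="-1 -0.112 -0.264 0.1 0 0 0;-1 -0.112 -0.264 0.1 0 0 0;-1 -0.112 -0.264 0.1 0 0 0;-1 -0.112 -0.264 0.1 0 0 0;-1 -0.112 -0.264 0.1 0 0 0;-1 -0.112 -0.264 0.1 0 0 0;-1 -0.112 -0.264 0.1 0 0 0;-1 -0.112 -0.264 0.1 0 0 0;-1 0 0 0 0 0 0;-1 0 0 0 0 0 0")

```text
t: 4.25
eef_pos: [0.5642, -0.0022, 0.1346]
tool_rot: [-0.0, 0.911, -0.413, -0.001]
contact_force: [-0.9, -0.7, 0.0]
gripper_width: 0.995
```

```bash
python3 plan.py .5645 -.0038 .011 -49;  python3 - <<'E'
from fit import *
for n in('scene','top'):
    p=imaging.read_camera(n); im=p['image'].copy()
    c=[int(v) for v in proj(p,bot.get_obs()['eef_pos'])]
    cv2.circle(im,c,2,(255,0,255),1)
    c=[int(v) for v in proj(p,[.5645,-.0038,.03])]
    cv2.circle(im,c,1,(0,255,255),1)
    cv2.imwrite('pics/a_%s.png'%n,cv2.resize(im[120:280,200:400],None,fx=4,fy=3.75)[:,:,::-1])
E
```

```text
t 4.25 pos [ 0.5642 -0.0022  0.1346] yaw -48.75 tilt [-0.001  0.001] w 0.995 q [ 0.16  0.43 -0.34  1.89  0.19  0.85 -1.12] F [-0.9 -0.7  0. ]
rotate 1 x rz 0.063
shift total [0.012 0.007 1.03 ] | xy 1 x [0.012 0.007] | z 4 x 0.258 | 3d 4 x [0.003 0.002 0.258]
```

View pics/a_scene.png

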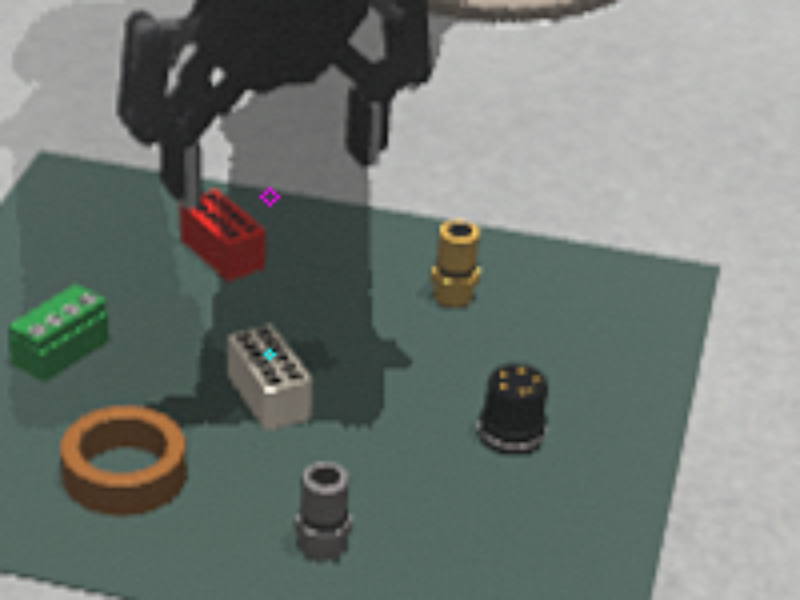

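View pics/a_top.png

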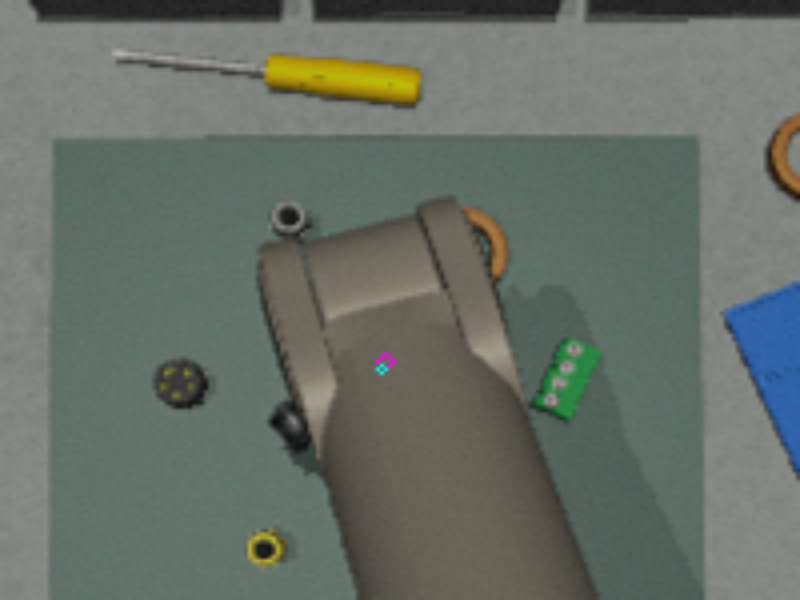

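Request:
apply_moves(moves="-1 0.006 0.003 0.25 0 0 0.06;-1 0.006 0.003 0.25 0 0 0;-1 0 0 0.25 0 0 0;-1 0 0 0.2 0 0 0;-1 0 0 0.08 0 0 0;-1 0 0 0 0 0 0")

```text
t: 4.85
eef_pos: [0.5628, -0.0082, 0.0101]
tool_rot: [0.001, 0.909, -0.418, -0.001]
contact_force: [0.2, -0.6, 0.9]
gripper_width: 0.999
```

Request:
apply_moves(moves="1 0 0 0 0 0 0;1 0 0 0 0 0 0;1 0 0 0 0 0 0;1 0 0 0 0 0 0;1 0 0 0 0 0 0;1 0 0 0 0 0 0;1 0 0 0 0 0 0;1 0 0 0 0 0 0")

```text
t: 5.52
eef_pos: [0.5653, -0.0064, 0.0129]
tool_rot: [-0.0, 0.909, -0.417, 0.001]
contact_force: [-1.1, -0.7, 7.4]
gripper_width: 0.295
```

```bash
python3 plan.py .5645 -.0038 .10 ;  python3 - <<'E'
from fit import *
p=imaging.read_camera('scene')
cv2.imwrite('pics/b.png',cv2.resize(p['image'][120:280,200:400],None,fx=4,fy=3.75)[:,:,::-1])
E
```

```text
t 5.52 pos [ 0.5653 -0.0064  0.0129] yaw -49.25 tilt [ 0.002 -0.   ] w 0.295 q [ 0.12  0.61 -0.28  1.95  0.28  0.61 -1.2 ] F [-1.1 -0.7  7.4]
shift total [-0.021 -0.009 -0.726] | xy 1 x [-0.021 -0.009] | z 3 x -0.242 | 3d 3 x [-0.007 -0.003 -0.242]
```

View pics/b.png

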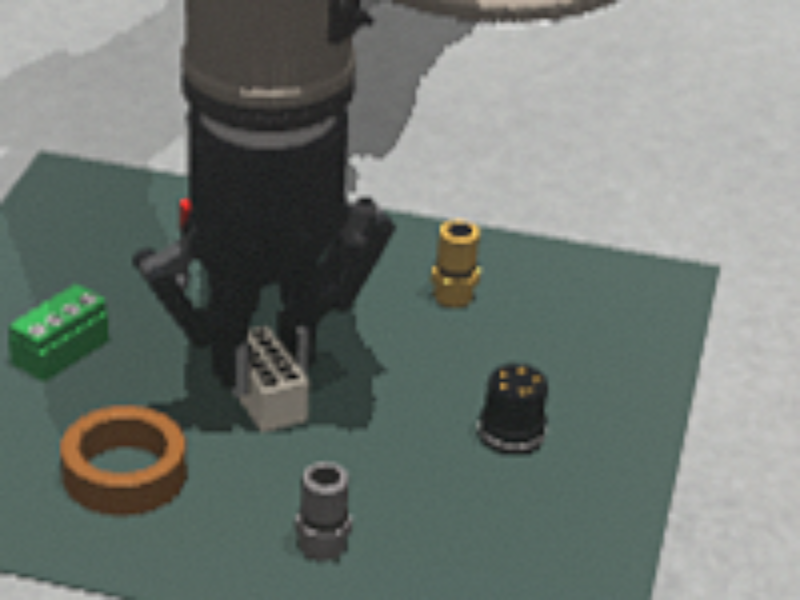

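Request:
apply_moves(moves="1 0 0 -0.1 0 0 0;1 0 0 -0.25 0 0 0;1 0 0 -0.25 0 0 0;1 0 0 -0.25 0 0 0;1 0 0 0 0 0 -0.95;1 0 0 0 0 0 -0.95;1 0 0 0 0 0 -0.95;1 0 0 0 0 0 -0.95;1 0 0 0 0 0 -0.95;1 0 0 0 0 0 -0.95;1 0 0 0 0 0 -0.95;1 0 0 0 0 0 -0.95")

```text
t: 6.57
eef_pos: [0.5644, -0.0064, 0.1145]
tool_rot: [0.0, 0.987, -0.162, 0.0]
contact_force: [0.4, -1.0, -0.7]
gripper_width: 0.293
```

Request:
apply_moves(moves="1 0 0 0 0 0 -0.95;1 0 0 0 0 0 -0.95;1 0 0 0 0 0 -0.95;1 0 0 0 0 0 -0.95;1 0 0 0 0 0 -0.95;1 0 0 0 0 0 -0.95;1 0 0 0 0 0 -0.95;1 0 0 0 0 0 -0.95;1 0 0 0 0 0 -0.95;1 0 0 0 0 0 -0.95;1 0 0 0 0 0 -0.95;1 0 0 0 0 0 0")

```text
t: 7.57
eef_pos: [0.5644, -0.0066, 0.1144]
tool_rot: [0.0, 0.98, 0.2, 0.0]
contact_force: [-0.3, -0.1, -0.2]
gripper_width: 0.294
```

```bash
python3 plan.py .5982 -.2762 .10 23.1;  python3 - <<'E'
from fit import *
for n in('scene','top'):
    p=imaging.read_camera(n);save(p,'c_%s.png'%n)
E
```

```text
t 7.57 pos [ 0.5644 -0.0066  0.1144] yaw 23.08 tilt [ 0. -0.] w 0.294 q [ 0.39  0.51 -0.63  1.89  0.39  0.86 -0.04] F [-0.3 -0.1 -0.2]
rotate 1 x rz -0.005
shift total [-0.622  2.177  0.12 ] | xy 8 x [-0.078  0.272] | z 1 x 0.120 | 3d 8 x [-0.078  0.272  0.015]
```

View pics/c_scene.png

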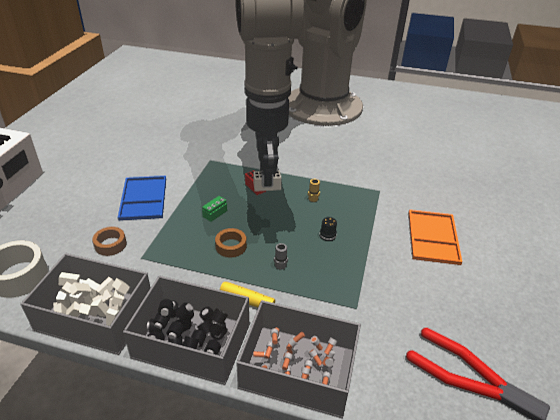

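Request:
apply_moves(moves="1 -0.078 0.272 0 0 0 0;1 -0.078 0.272 0 0 0 0;1 -0.078 0.272 0 0 0 0;1 -0.078 0.272 0 0 0 0;1 -0.078 0.272 0 0 0 0;1 -0.078 0.272 0 0 0 0;1 -0.078 0.272 0 0 0 0;1 -0.078 0.272 0 0 0 0;1 0 0 0 0 0 0")

```text
t: 8.42
eef_pos: [0.5962, -0.2862, 0.1135]
tool_rot: [0.003, 0.981, 0.193, -0.001]
contact_force: [-0.6, -2.1, -0.8]
gripper_width: 0.29
```

```bash
python3 plan.py .5982 -.2762 .017 23.1;  python3 - <<'E'
from fit import *
p=imaging.read_camera('scene')
cv2.imwrite('pics/d.png',cv2.resize(p['image'][120:270,80:280],None,fx=4,fy=4)[:,:,::-1])
p=imaging.read_camera('top')
cv2.imwrite('pics/d2.png',cv2.resize(p['image'][120:270,330:500],None,fx=4,fy=4)[:,:,::-1])
E
```

```text
t 8.42 pos [ 0.5962 -0.2862  0.1135] yaw 22.25 tilt [-0.    -0.005] w 0.29 q [ 0.74  0.64 -0.56  1.66  0.4   0.96  0.42] F [-0.6 -2.1 -0.8]
rotate 1 x rz -0.212
shift total [ 0.048 -0.07   0.804] | xy 1 x [ 0.048 -0.07 ] | z 3 x 0.268 | 3d 3 x [ 0.016 -0.023  0.268]
```

View pics/d.png

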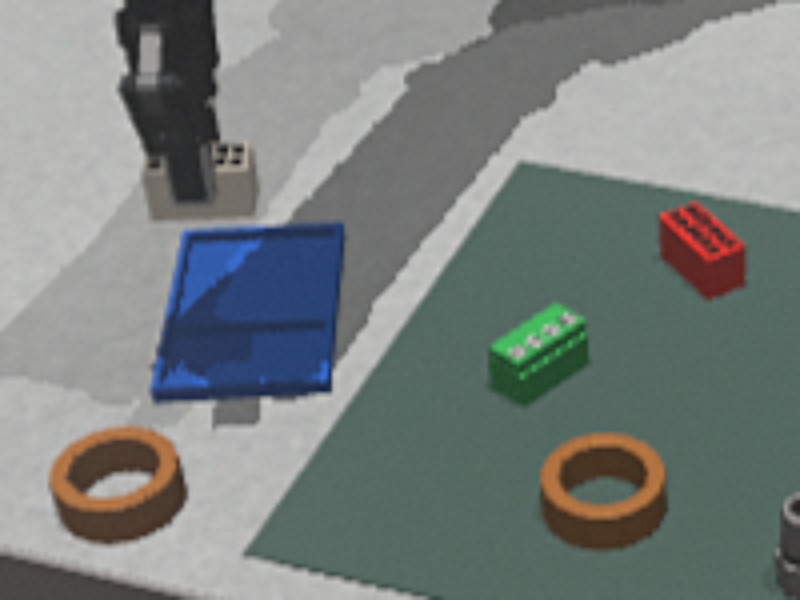

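Request:
apply_moves(moves="1 0 0 0 0 0 0;1 0 0 0 0 0 0")

```text
t: 8.68
eef_pos: [0.5976, -0.2739, 0.1139]
tool_rot: [-0.0, 0.98, 0.2, 0.0]
contact_force: [-0.2, 0.6, 0.0]
gripper_width: 0.295
```

```bash
python3 plan.py .5995 -.2795 .017 23.1
```

```text
t 8.68 pos [ 0.5976 -0.2739  0.1139] yaw 23.06 tilt [0.    0.001] w 0.295 q [ 0.73  0.64 -0.57  1.67  0.4   0.96  0.42] F [-0.2  0.6  0. ]
rotate 1 x rz -0.009
shift total [-0.004  0.049  0.808] | xy 1 x [-0.004  0.049] | z 3 x 0.269 | 3d 3 x [-0.001  0.016  0.269]
```

Request:
apply_moves(moves="1 -0.004 0.05 0 0 0 0;1 0 0 0.2 0 0 0;1 0 0 0.2 0 0 0;1 0 0 0.2 0 0 0;1 0 0 0.1 0 0 0;1 0 0 0.07 0 0 0;1 0 0 0 0 0 0;1 0 0 0.035 0 0 0;1 0 0 0 0 0 0;1 0 0 0 0 0 0")

```text
t: 9.52
eef_pos: [0.6, -0.282, 0.0182]
tool_rot: [0.0, 0.98, 0.199, 0.001]
contact_force: [0.5, 0.2, -0.5]
gripper_width: 0.297
```

```bash
python3 plan.py .5995 -.2795 .015 23.1; python3 - <<'E'
from fit import *
p=imaging.read_camera('scene')
cv2.imwrite('pics/e.png',cv2.resize(p['image'][120:270,80:280],None,fx=4,fy=4)[:,:,::-1])
E
```

```text
t 9.52 pos [ 0.6    -0.282   0.0182] yaw 22.95 tilt [ 0.002 -0.001] w 0.297 q [ 0.7   0.76 -0.51  1.7   0.48  0.81  0.37] F [ 0.5  0.2 -0.5]
rotate 1 x rz -0.037
shift total [ 0.004 -0.021  0.027] | xy 1 x [ 0.004 -0.021] | z 1 x 0.027 | 3d 1 x [ 0.004 -0.021  0.027]
```

View pics/e.png

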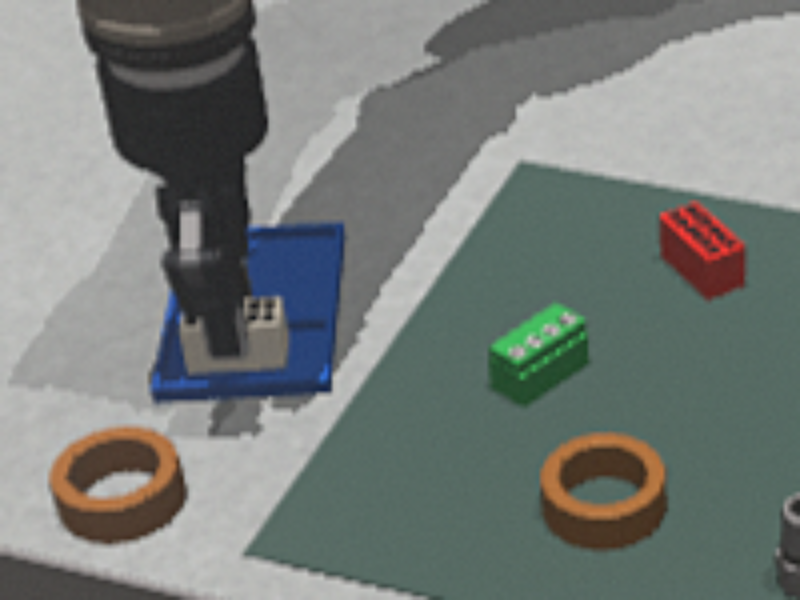

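Request:
apply_moves(moves="1 0 -0.02 0.015 0 0 0;1 0 0 0 0 0 0;-1 0 0 0 0 0 0;-1 0 0 0 0 0 0;-1 0 0 0 0 0 0;-1 0 0 0 0 0 0;-1 0 0 0 0 0 0;-1 0 0 -0.1 0 0 0;-1 0 0 -0.25 0 0 0;-1 0 0 -0.25 0 0 0;-1 0 0 -0.25 0 0 0")

```text
t: 10.48
eef_pos: [0.5982, -0.2792, 0.1191]
tool_rot: [-0.0, 0.98, 0.199, -0.0]
contact_force: [-0.0, -0.6, -0.3]
gripper_width: 1.0
```

```bash
python3 plan.py .6458 -.054 .10
```

```text
t 10.48 pos [ 0.5982 -0.2792  0.1191] yaw 22.97 tilt [-0.  0.] w 1.0 q [ 0.74  0.63 -0.57  1.66  0.4   0.97  0.43] F [-0.  -0.6 -0.3]
shift total [ 1.098 -1.573  0.159] | xy 7 x [ 0.157 -0.225] | z 1 x 0.159 | 3d 7 x [ 0.157 -0.225  0.023]
```

Request:
apply_moves(moves="-1 0.157 -0.225 0 0 0 0;-1 0.157 -0.225 0 0 0 0;-1 0.157 -0.225 0 0 0 0;-1 0.157 -0.225 0 0 0 0;-1 0.157 -0.225 0 0 0 0;-1 0.157 -0.225 0 0 0 0;-1 0.157 -0.225 0 0 0 0;-1 0 0 0 0 0 0;-1 0 0 0 0 0 0;-1 0 0 0 0 0 0")

```text
t: 11.32
eef_pos: [0.6461, -0.0546, 0.1179]
tool_rot: [0.0, 0.98, 0.199, 0.0]
contact_force: [-0.1, -0.8, -0.8]
gripper_width: 0.998
```

```bash
python3 plan.py .6458 -.054 .006;  python3 - <<'E'
from fit import *
p=imaging.read_camera('scene'); im=p['image']
cv2.imwrite('pics/f.png',cv2.resize(im[140:290,90:290],None,fx=4,fy=4)[:,:,::-1])
q=imaging.read_camera('top')
r=nets.outline_of(p,'housing_white'); s=nets.outline_of(q,'housing_white')
obs=[(p,r[0]['region'])]+([(q,s[0]['region'])] if s else [])
for a in [obs]+[[x] for x in obs]:
    b=fit(a,'housing_white',.6,-.28,0,z=.003); print(b.x[:2],np.degrees(b.x[2]*10)%180,b.fun/len(a))
E
```

```text
t 11.32 pos [ 0.6461 -0.0546  0.1179] yaw 22.96 tilt [ 0.    -0.001] w 0.998 q [ 0.4   0.62 -0.59  1.69  0.41  0.96  0.06] F [-0.1 -0.8 -0.8]
shift total [-0.    -0.005  0.932] | xy 1 x [-0.    -0.005] | z 4 x 0.233 | 3d 4 x [-0.    -0.001  0.233]
[ 0.59860835 -0.27682907] 112.05925458443527 0.1368738689180678
[ 0.59618522 -0.28043037] 118.00623850677103 0.11466942148760328
[ 0.5987074  -0.27535288] 112.88730510123023 0.08779114410033273
```

View pics/f.png

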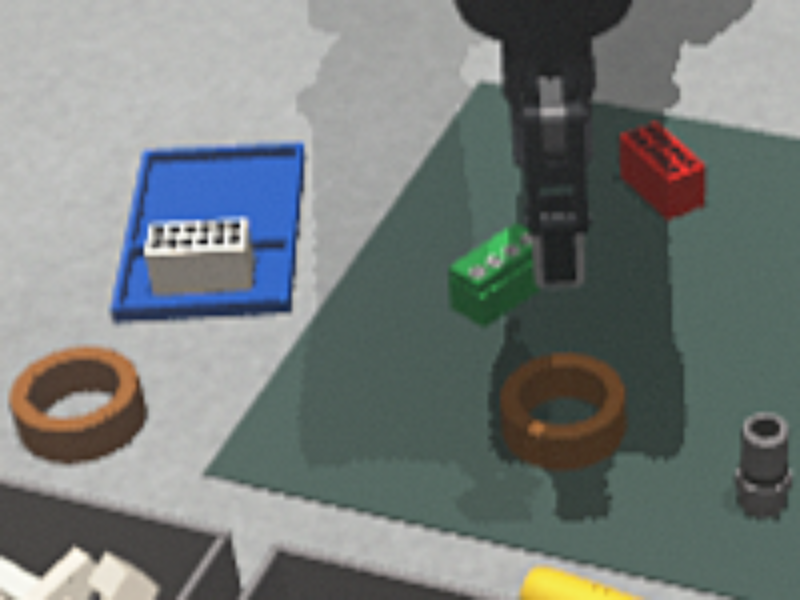

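Request:
apply_moves(moves="-1 0 0 0.25 0 0 0;-1 0 0 0.25 0 0 0;-1 0 0 0.2 0 0 0;-1 0 0 0.12 0 0 0;-1 0 0 0.07 0 0 0;-1 0 0 0.04 0 0 0;-1 0 0 0 0 0 0;1 0 0 0 0 0 0;1 0 0 0 0 0 0;1 0 0 0 0 0 0;1 0 0 0 0 0 0;1 0 0 0 0 0 0")

```text
t: 12.52
eef_pos: [0.6473, -0.054, 0.0078]
tool_rot: [0.0, 0.98, 0.199, 0.001]
contact_force: [-0.7, -0.0, 5.3]
gripper_width: 0.706
```

Request:
apply_moves(moves="1 0 0 0 0 0 0;1 0 0 0 0 0 0;1 0 0 -0.1 0 0 0;1 0 0 -0.2 0 0 0;1 0 0 -0.25 0 0 0;1 0 0 -0.25 0 0 0;1 0 0 -0.1 0 0 0;1 0 0 0 0 0 0;1 0 0 0 0 0 0")

```text
t: 13.27
eef_pos: [0.6464, -0.0543, 0.1146]
tool_rot: [0.0, 0.98, 0.199, 0.001]
contact_force: [0.1, 0.1, -1.0]
gripper_width: 0.704
```

```bash
python3 plan.py .5338 -.3037 .10;  python3 - <<'E'
from fit import *
p=imaging.read_camera('scene'); im=p['image']
cv2.imwrite('pics/g.png',cv2.resize(im[120:270,150:350],None,fx=4,fy=4)[:,:,::-1])
E
```

```text
t 13.27 pos [ 0.6464 -0.0543  0.1146] yaw 22.94 tilt [ 0.002 -0.001] w 0.704 q [ 0.4   0.63 -0.59  1.69  0.41  0.95  0.06] F [ 0.1  0.1 -1. ]
shift total [-1.674  1.549  0.122] | xy 8 x [-0.209  0.194] | z 1 x 0.122 | 3d 8 x [-0.209  0.194  0.015]
```

View pics/g.png

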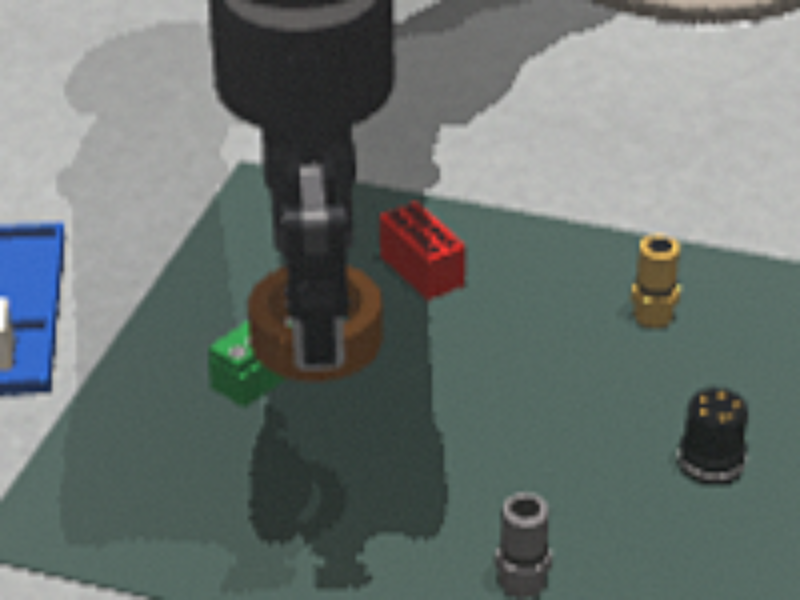

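Request:
apply_moves(moves="1 -0.209 0.194 0 0 0 0;1 -0.209 0.194 0 0 0 0;1 -0.209 0.194 0 0 0 0;1 -0.209 0.194 0 0 0 0;1 -0.209 0.194 0 0 0 0;1 -0.209 0.194 0 0 0 0;1 -0.209 0.194 0 0 0 0;1 -0.209 0.194 0 0 0 0")

```text
t: 13.98
eef_pos: [0.5317, -0.3048, 0.1117]
tool_rot: [-0.001, 0.98, 0.199, -0.001]
contact_force: [1.1, 0.3, -0.4]
gripper_width: 0.709
```

Request:
apply_moves(moves="1 0 0 0 0 0 0.978;1 0 0 0 0 0 0.978;1 0 0 0 0 0 0.978;1 0 0 0 0 0 0.978;1 0 0 0 0 0 0.978;1 0 0 0 0 0 0.978;1 0 0 0 0 0 0.978;1 0 0 0 0 0 0.978;1 0 0 0 0 0 0.978;1 0 0 0 0 0 0.978;1 0 0 0 0 0 0.978;1 0 0 0 0 0 0.978")

```text
t: 14.98
eef_pos: [0.5326, -0.3033, 0.1115]
tool_rot: [-0.0, 0.978, -0.209, -0.002]
contact_force: [0.8, 0.3, 0.2]
gripper_width: 0.71
```

Request:
apply_moves(moves="1 0 0 0 0 0 0.978;1 0 0 0 0 0 0.978;1 0 0 0 0 0 0.978;1 0 0 0 0 0 0.978;1 0 0 0 0 0 0.978;1 0 0 0 0 0 0.978;1 0 0 0 0 0 0.978;1 0 0 0 0 0 0.978;1 0 0 0 0 0 0.978;1 0 0 0 0 0 0.978;1 0 0 0 0 0 0.978;1 0 0 0 0 0 0")

```text
t: 15.98
eef_pos: [0.5327, -0.3033, 0.1117]
tool_rot: [0.0, 0.833, -0.553, -0.002]
contact_force: [-0.0, -0.2, -0.5]
gripper_width: 0.703
```

```bash
python3 plan.py .5338 -.3037 .0115 -66.9;  python3 - <<'E'
from fit import *
p=imaging.read_camera('scene'); im=p['image']
cv2.imwrite('pics/h.png',cv2.resize(im[120:270,80:280],None,fx=4,fy=4)[:,:,::-1])
E
```

```text
t 15.98 pos [ 0.5327 -0.3033  0.1117] yaw -67.15 tilt [-0.003  0.001] w 0.703 q [ 0.57  0.52 -0.2   1.8   0.14  0.84 -0.87] F [-0.  -0.2 -0.5]
rotate 1 x rz -0.062
shift total [ 0.007 -0.007  0.835] | xy 1 x [ 0.007 -0.007] | z 3 x 0.278 | 3d 3 x [ 0.002 -0.002  0.278]
```

View pics/h.png

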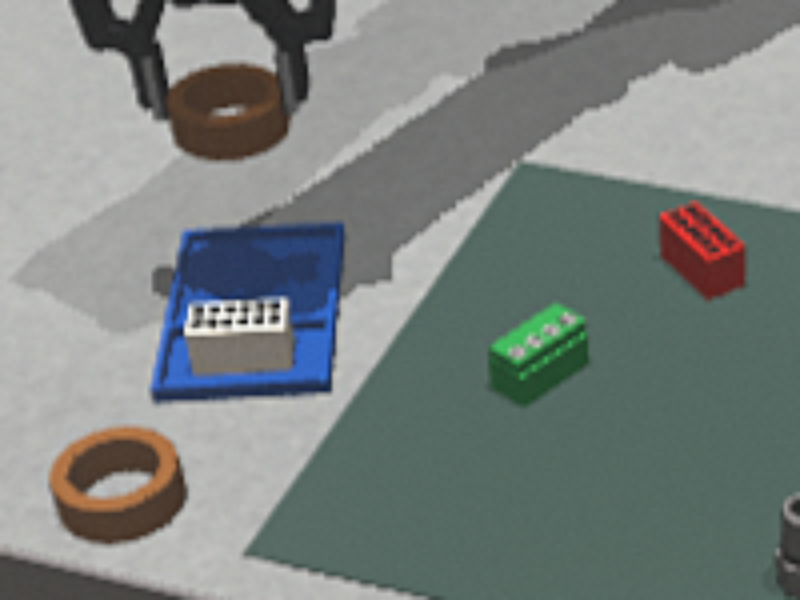

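Request:
apply_moves(moves="1 0.005 -0.01 0.2 0 0 0;1 0 0 0.2 0 0 0;1 0 0 0.2 0 0 0;1 0 0 0.1 0 0 0;1 0 0 0.06 0 0 0;1 0 0 0.04 0 0 0;1 0 0 0 0 0 0;1 0 0 0.03 0 0 0;1 0 0 0 0 0 0;1 0 0 0 0 0 0")

```text
t: 16.87
eef_pos: [0.5358, -0.3041, 0.0149]
tool_rot: [-0.0, 0.834, -0.552, 0.001]
contact_force: [-0.0, -0.8, 0.2]
gripper_width: 0.707
```

```bash
python3 plan.py .5338 -.3037 .0096;  python3 - <<'E'
from fit import *
p=imaging.read_camera('scene'); im=p['image']
cv2.imwrite('pics/i.png',cv2.resize(im[120:270,80:280],None,fx=4,fy=4)[:,:,::-1])
E
```

```text
t 16.87 pos [ 0.5358 -0.3041  0.0149] yaw -67.01 tilt [ 0.001 -0.001] w 0.707 q [ 0.55  0.66 -0.18  1.83  0.18  0.67 -0.9 ] F [-0.  -0.8  0.2]
shift total [-0.01   0.014  0.044] | xy 1 x [-0.01   0.014] | z 1 x 0.044 | 3d 1 x [-0.01   0.014  0.044]
```

View pics/i.png

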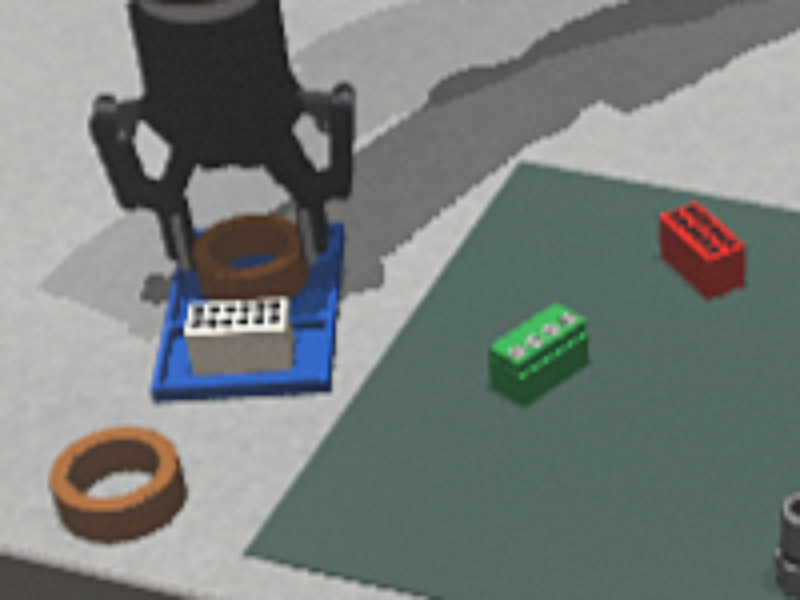

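Request:
apply_moves(moves="1 -0.005 0.025 0.03 0 0 0;1 0 0 0 0 0 0;1 0 0 0 0 0 0;1 0 0 0.01 0 0 0;1 0 0 0 0 0 0")

```text
t: 17.33
eef_pos: [0.5326, -0.3048, 0.0108]
tool_rot: [0.0, 0.834, -0.552, 0.0]
contact_force: [-3.3, 2.3, 11.5]
gripper_width: 0.706
```

Request:
apply_moves(moves="-1 0 0 0 0 0 0;-1 0 0 0 0 0 0;-1 0 0 0 0 0 0;-1 0 0 0 0 0 0;-1 0 0 -0.1 0 0 0;-1 0 0 -0.25 0 0 0;-1 0 0 -0.25 0 0 0;-1 0 0 -0.25 0 0 0;-1 0 0 -0.1 0 0 0;-1 0 0 0 0 0 0")

```text
t: 18.17
eef_pos: [0.5345, -0.3056, 0.1277]
tool_rot: [-0.0, 0.834, -0.552, 0.003]
contact_force: [-0.6, -0.6, -0.3]
gripper_width: 0.999
```

```bash
python3 plan.py .4455 .0695 .13
```

```text
t 18.17 pos [ 0.5345 -0.3056  0.1277] yaw -67.04 tilt [ 0.006 -0.003] w 0.999 q [ 0.58  0.5  -0.21  1.79  0.13  0.86 -0.86] F [-0.6 -0.6 -0.3]
shift total [-3.168 -0.537 -0.019] | xy 11 x [-0.288 -0.049] | z 1 x -0.019 | 3d 11 x [-0.288 -0.049 -0.002]
```

Request:
apply_moves(moves="-1 -0.288 -0.049 0 0 0 0;-1 -0.288 -0.049 0 0 0 0;-1 -0.288 -0.049 0 0 0 0;-1 -0.288 -0.049 0 0 0 0;-1 -0.288 -0.049 0 0 0 0;-1 -0.288 -0.049 0 0 0 0;-1 -0.288 -0.049 0 0 0 0;-1 -0.288 -0.049 0 0 0 0;-1 -0.288 -0.049 0 0 0 0;-1 -0.288 -0.049 0 0 0 0;-1 -0.288 -0.049 0 0 0 0;-1 0 0 0 0 0 0")

```text
t: 19.17
eef_pos: [0.4413, 0.0775, 0.123]
tool_rot: [-0.001, 0.836, -0.548, -0.001]
contact_force: [0.1, -0.5, 0.0]
gripper_width: 1.002
```

Request:
apply_moves(moves="-1 0 0 0 0 0 0;-1 0 0 0 0 0 0")

```text
t: 19.33
eef_pos: [0.443, 0.0702, 0.1228]
tool_rot: [0.001, 0.834, -0.552, -0.0]
contact_force: [0.8, -0.8, -0.2]
gripper_width: 1.002
```

```bash
python3 plan.py .4455 .0695 .029 -67;  python3 - <<'E'
from fit import *
p=imaging.read_camera('scene'); im=p['image']
cv2.imwrite('pics/j.png',cv2.resize(im[100:250,210:410],None,fx=4,fy=4)[:,:,::-1])
q=imaging.read_camera('top'); save(q,'j2.png')
for k,x,y,z in(('tape_roll',.534,-.304,.003),('connector_black',.553,.126,0)):
    obs=[]
    for c in(p,q):
        for r in nets.outline_of(c,k):
            m=r['region']; vv,uu=np.nonzero(m); d=np.hypot(*(np.array([uu.mean(),vv.mean()])-proj(c,[x,y,z+.012])))
            print(k,round(r['score'],2),d)
            if d<15:
                if k=='tape_roll': m=cv2.morphologyEx(m.astype(np.uint8),cv2.MORPH_CLOSE,np.ones((25,25)))>0
                obs.append((c,m)); break
    for a in [obs]+[[o] for o in obs]:
        b=fit(a,k,x,y,0,z=z,sym=True); print(k,b.x[:2],b.fun/len(a))
E
```

```text
t 19.33 pos [0.443  0.0702 0.1228] yaw -67.01 tilt [-0.001 -0.001] w 1.002 q [ 0.02  0.28 -0.36  2.16  0.15  0.72 -1.61] F [ 0.8 -0.8 -0.2]
rotate 1 x rz -0.002
shift total [ 0.013 -0.017  0.782] | xy 1 x [ 0.013 -0.017] | z 3 x 0.261 | 3d 3 x [ 0.004 -0.006  0.261]
tape_roll 0.72 1.9138378664638305
tape_roll 0.79 0.5077729141433668
tape_roll [ 0.53223191 -0.30467977] 0.1473563559269166
tape_roll [ 0.52809324 -0.3075835 ] 0.13461139896373053
tape_roll [ 0.53227251 -0.30154849] 0.12332344213649848
connector_black 0.55 1.8899920575217903
connector_black [0.55604388 0.12282082] 0.09682776947350935
connector_black [0.55604388 0.12282082] 0.09682776947350935
```

View pics/j.png

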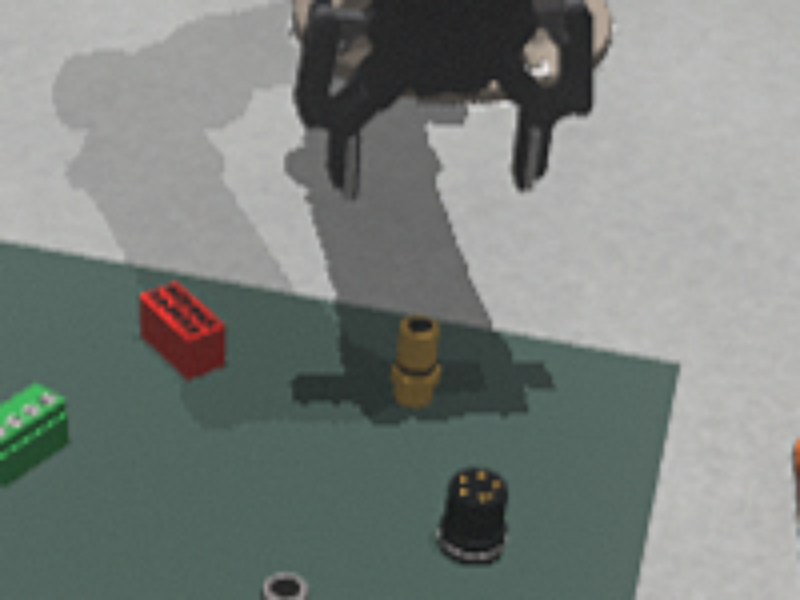

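View pics/j2.png

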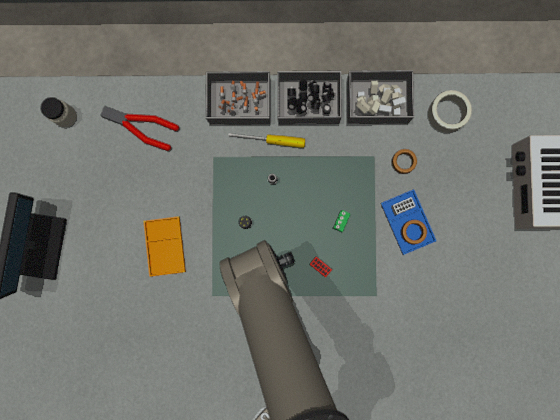

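Request:
apply_moves(moves="-1 0.013 -0.01 0.2 0 0 0;-1 0 0 0.2 0 0 0;-1 0 0 0.2 0 0 0;-1 0 0 0.1 0 0 0;-1 0 0 0.06 0 0 0;-1 0 0 0 0 0 0;-1 0 0 0 0 0 0")

```text
t: 20.22
eef_pos: [0.4454, 0.0696, 0.0323]
tool_rot: [0.0, 0.834, -0.552, -0.0]
contact_force: [0.6, 0.5, 0.1]
gripper_width: 0.997
```

```bash
python3 plan.py .4455 .0695 .029 -67;  python3 - <<'E'
from fit import *
p=imaging.read_camera('scene'); im=p['image']
cv2.imwrite('pics/k.png',cv2.resize(im[130:230,260:380],None,fx=6,fy=6)[:,:,::-1])
E
```

```text
t 20.22 pos [0.4454 0.0696 0.0323] yaw -67.05 tilt [-0. -0.] w 0.997 q [-0.04  0.45 -0.3   2.21  0.26  0.51 -1.71] F [0.6 0.5 0.1]
rotate 1 x rz -0.013
shift total [ 0.001 -0.001  0.027] | xy 1 x [ 0.001 -0.001] | z 1 x 0.027 | 3d 1 x [ 0.001 -0.001  0.027]
```

View pics/k.png

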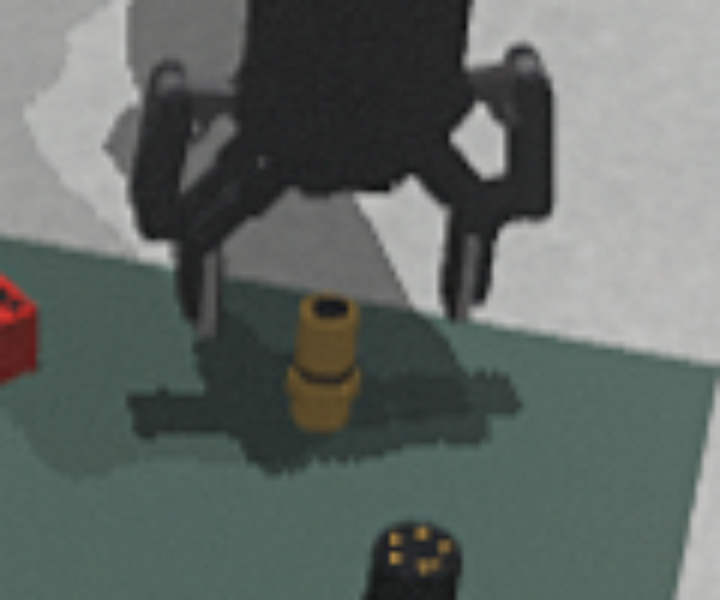

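Request:
apply_moves(moves="-1 0 0 0.025 0 0 0;-1 0 0 0 0 0 0;1 0 0 0 0 0 0;1 0 0 0 0 0 0;1 0 0 0 0 0 0;1 0 0 0 0 0 0;1 0 0 0 0 0 0;1 0 0 0 0 0 0;1 0 0 0 0 0 0;1 0 0 0 0 0 0")

```text
t: 21.1
eef_pos: [0.4453, 0.0698, 0.0292]
tool_rot: [-0.0, 0.834, -0.552, 0.0]
contact_force: [0.4, 0.3, 2.9]
gripper_width: 0.244
```

```bash
python3 plan.py .4455 .0695 .13 -67;  python3 - <<'E'
from fit import *
p=imaging.read_camera('scene'); im=p['image']
cv2.imwrite('pics/l.png',cv2.resize(im[130:230,260:380],None,fx=6,fy=6)[:,:,::-1])
E
```

```text
t 21.10 pos [0.4453 0.0698 0.0292] yaw -67.02 tilt [0. 0.] w 0.244 q [-0.04  0.46 -0.3   2.21  0.27  0.51 -1.72] F [0.4 0.3 2.9]
rotate 1 x rz -0.005
shift total [ 0.003 -0.001 -0.84 ] | xy 1 x [ 0.003 -0.001] | z 3 x -0.280 | 3d 3 x [ 0.001 -0.    -0.28 ]
```

View pics/l.png

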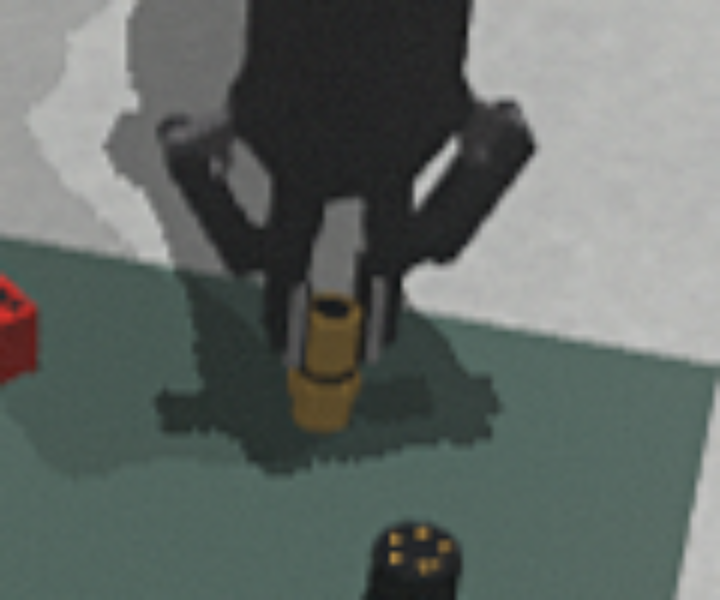

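Request:
apply_moves(moves="1 0 0 -0.1 0 0 0;1 0 0 -0.25 0 0 0;1 0 0 -0.25 0 0 0;1 0 0 -0.2 0 0 0;1 0 0 -0.05 0 0 0;1 0 0 0 0 0 0")

```text
t: 21.65
eef_pos: [0.4463, 0.0699, 0.1325]
tool_rot: [-0.001, 0.834, -0.552, 0.001]
contact_force: [0.5, -0.0, -1.4]
gripper_width: 0.244
```

```bash
python3 plan.py .5322 -.3047 .13 -67
```

```text
t 21.65 pos [0.4463 0.0699 0.1325] yaw -67.04 tilt [0.004 0.   ] w 0.244 q [ 0.03  0.27 -0.37  2.15  0.15  0.74 -1.61] F [ 0.5 -0.  -1.4]
rotate 1 x rz -0.011
shift total [3.153 0.561 0.021] | xy 11 x [0.287 0.051] | z 1 x 0.021 | 3d 11 x [0.287 0.051 0.002]
```

Request:
apply_moves(moves="1 0.15 0.03 0 0 0 0;1 0.287 0.051 0 0 0 0;1 0.287 0.051 0 0 0 0;1 0.287 0.051 0 0 0 0;1 0.287 0.051 0 0 0 0;1 0.287 0.051 0 0 0 0;1 0.287 0.051 0 0 0 0;1 0.287 0.051 0 0 0 0;1 0.287 0.051 0 0 0 0;1 0.287 0.051 0 0 0 0;1 0.287 0.051 0 0 0 0;1 0.133 0.02 0 0 0 0")

```text
t: 22.65
eef_pos: [0.5295, -0.3101, 0.1286]
tool_rot: [0.001, 0.832, -0.554, -0.001]
contact_force: [-0.1, -1.9, -1.0]
gripper_width: 0.238
```

Request:
apply_moves(moves="1 0 0 0 0 0 0;1 0 0 0 0 0 0;1 0 0 0 0 0 0;1 0 0 0 0 0 0")

```text
t: 22.98
eef_pos: [0.5306, -0.3028, 0.13]
tool_rot: [-0.0, 0.834, -0.551, -0.001]
contact_force: [0.0, 0.0, -0.6]
gripper_width: 0.239
```

```bash
python3 plan.py .5322 -.3047 .07 -67;  python3 - <<'E'
from fit import *
p=imaging.read_camera('scene'); im=p['image']
cv2.imwrite('pics/m.png',cv2.resize(im[120:240,80:210],None,fx=5,fy=5)[:,:,::-1])
for r in nets.outline_of(p,'gland_brass')[:2]: print(r['score'],r['rect'])
E
```

```text
t 22.98 pos [ 0.5306 -0.3028  0.13  ] yaw -66.89 tilt [-0.002  0.001] w 0.239 q [ 0.57  0.49 -0.21  1.79  0.13  0.87 -0.86] F [ 0.   0.  -0.6]
rotate 1 x rz 0.026
shift total [ 0.02  -0.006  0.5  ] | xy 1 x [ 0.02  -0.006] | z 2 x 0.250 | 3d 2 x [ 0.01  -0.003  0.25 ]
0.62 [118.1, 176.9, 168.1, 221.9]
0.49 [128.3, 128.2, 142.2, 159.1]
```

View pics/m.png

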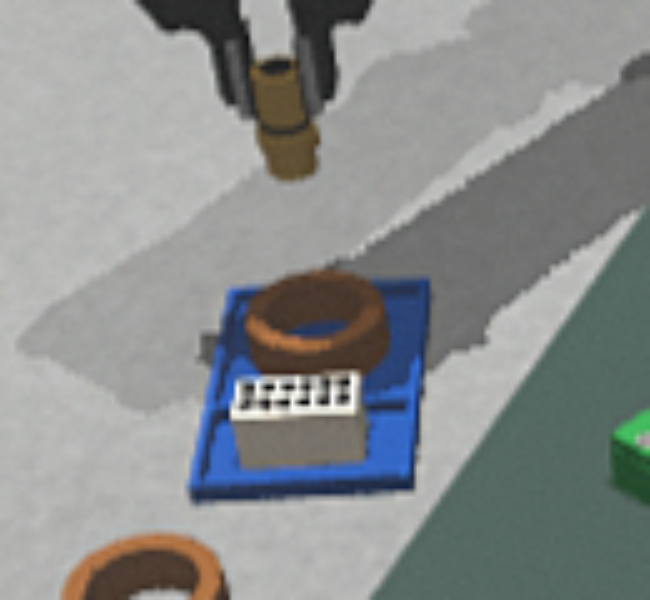

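```bash
python3 - <<'E'
from fit import *
p=imaging.read_camera('scene'); im=cv2.resize(p['image'][120:240,80:210],None,fx=6,fy=6)
def pt(X): return tuple(int(v) for v in (proj(p,X)+.5-[80,120])*6)
for x,y,c in((.5322,-.3047,(255,0,255)),):
    for z in(.003,.027):
        for d in(.0215,.031):
            pts=np.array([pt([x+d*np.cos(t),y+d*np.sin(t),z]) for t in np.linspace(0,6.28,60)]); cv2.polylines(im,[pts],True,c,1)
e=bot.get_obs()['eef_pos']
cv2.line(im,pt([e[0],e[1],e[2]-.029]),pt([e[0],e[1],e[2]+.021]),(0,255,255),1)
cv2.imwrite('pics/n.png',im[:, :,::-1])
E
```

```text
(no output)
```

View pics/n.png

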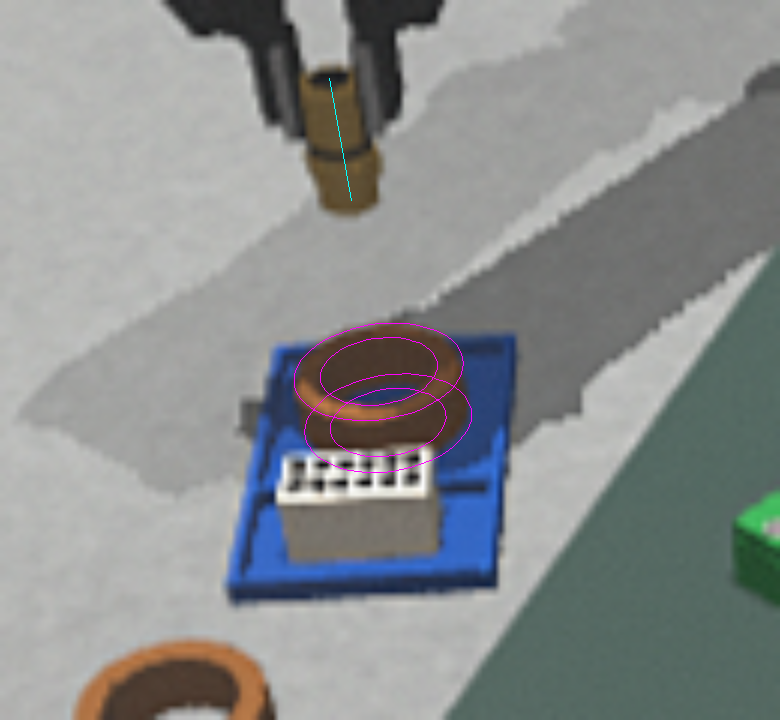

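Request:
apply_moves(moves="1 0.01 0 0.15 0 0 0;1 0 0 0.2 0 0 0;1 0 0 0.15 0 0 0;1 0 0 0.08 0 0 0;1 0 0 0 0 0 0;1 0 0 0 0 0 0")

```text
t: 23.63
eef_pos: [0.5316, -0.3056, 0.0617]
tool_rot: [-0.0, 0.834, -0.552, -0.0]
contact_force: [-0.4, -0.1, -1.1]
gripper_width: 0.239
```

```bash
python3 plan.py .5315 -.304 .034;  python3 - <<'E'
from fit import *
p=imaging.read_camera('scene'); im=cv2.resize(p['image'][120:240,80:210],None,fx=6,fy=6)
cv2.imwrite('pics/o.png',im[:, :,::-1])
E
```

```text
t 23.63 pos [ 0.5316 -0.3056  0.0617] yaw -67.00 tilt [-0.  0.] w 0.239 q [ 0.56  0.58 -0.19  1.83  0.15  0.75 -0.88] F [-0.4 -0.1 -1.1]
shift total [-0.013 -0.005  0.231] | xy 1 x [-0.013 -0.005] | z 1 x 0.231 | 3d 1 x [-0.013 -0.005  0.231]
```

View pics/o.png

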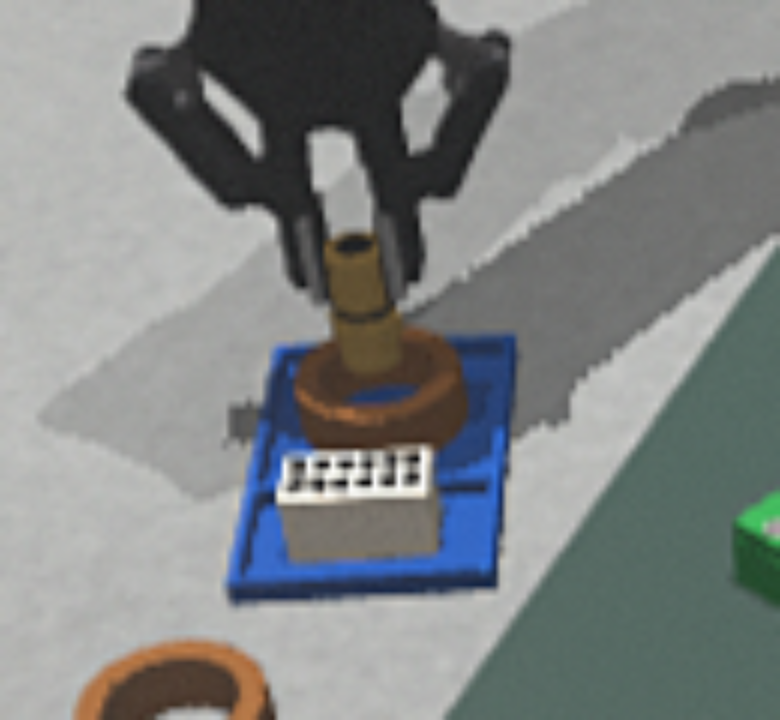

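Request:
apply_moves(moves="1 0 0 0.08 0 0 0;1 0 0 0.08 0 0 0;1 0 0 0.05 0 0 0;1 0 0 0 0 0 0;1 0 0 0.02 0 0 0;1 0 0 0 0 0 0;1 0 0 0.01 0 0 0;1 0 0 0 0 0 0")

```text
t: 24.35
eef_pos: [0.5315, -0.306, 0.0328]
tool_rot: [-0.0, 0.834, -0.552, 0.0]
contact_force: [-0.4, 0.5, -0.7]
gripper_width: 0.24
```

```bash
python3 plan.py .5315 -.304 .032;  python3 - <<'E'
from fit import *
p=imaging.read_camera('scene'); im=cv2.resize(p['image'][120:240,80:210],None,fx=6,fy=6)
cv2.imwrite('pics/p.png',im[:, :,::-1])
E
```

```text
t 24.35 pos [ 0.5315 -0.306   0.0328] yaw -67.02 tilt [ 0. -0.] w 0.24 q [ 0.56  0.63 -0.18  1.84  0.17  0.69 -0.89] F [-0.4  0.5 -0.7]
shift total [-0.015 -0.006  0.006] | xy 1 x [-0.015 -0.006] | z 1 x 0.006 | 3d 1 x [-0.015 -0.006  0.006]
```

View pics/p.png

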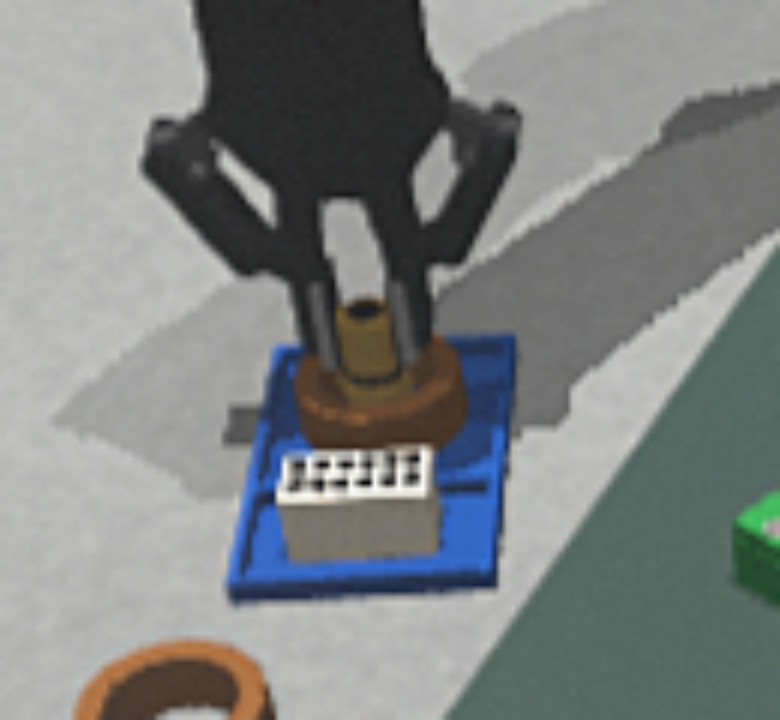

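Request:
apply_moves(moves="1 -0.008 0 0.01 0 0 0;1 0 0 0 0 0 0;1 0 0 0 0 0 0;-1 0 0 0 0 0 0;-1 0 0 0 0 0 0;-1 0 0 0 0 0 0;-1 0 0 0 0 0 0;-1 0 0 0 0 0 0;-1 0 0 -0.1 0 0 0;-1 0 0 -0.25 0 0 0;-1 0 0 -0.25 0 0 0;-1 0 0 -0.25 0 0 0")

```text
t: 25.4
eef_pos: [0.5309, -0.3048, 0.1353]
tool_rot: [-0.0, 0.834, -0.552, -0.0]
contact_force: [0.8, 0.6, -0.1]
gripper_width: 0.999
```

```bash
python3 plan.py .559 -.122 .12
```

```text
t 25.40 pos [ 0.5309 -0.3048  0.1353] yaw -67.02 tilt [-0.  0.] w 0.999 q [ 0.58  0.49 -0.21  1.79  0.12  0.88 -0.86] F [ 0.8  0.6 -0.1]
shift total [-1.311 -0.811  0.127] | xy 6 x [-0.218 -0.135] | z 1 x 0.127 | 3d 6 x [-0.218 -0.135  0.021]
```

Request:
apply_moves(moves="-1 -0.218 -0.135 0 0 0 0;-1 -0.218 -0.135 0 0 0 0;-1 -0.218 -0.135 0 0 0 0;-1 -0.218 -0.135 0 0 0 0;-1 -0.218 -0.135 0 0 0 0;-1 -0.218 -0.135 0 0 0 0;-1 0 0 0 0 0 -0.972;-1 0 0 0 0 0 -0.972;-1 0 0 0 0 0 -0.972;-1 0 0 0 0 0 -0.972;-1 0 0 0 0 0 -0.972")

```text
t: 26.32
eef_pos: [0.5594, -0.1225, 0.1345]
tool_rot: [0.0, 0.916, -0.402, 0.0]
contact_force: [-0.5, -0.3, 0.4]
gripper_width: 0.999
```

Request:
apply_moves(moves="-1 0 0 0 0 0 -0.972;-1 0 0 0 0 0 -0.972;-1 0 0 0 0 0 -0.972;-1 0 0 0 0 0 -0.972;-1 0 0 0 0 0 -0.972;-1 0 0 0 0 0 -0.972;-1 0 0 0 0 0 -0.972;-1 0 0 0 0 0 -0.972;-1 0 0 0 0 0 -0.972;-1 0 0 0 0 0 -0.972")

```text
t: 27.15
eef_pos: [0.5593, -0.1227, 0.1344]
tool_rot: [0.0, 0.997, -0.074, 0.0]
contact_force: [-0.4, 0.8, -0.2]
gripper_width: 1.004
```

Request:
apply_moves(moves="-1 0 0 0 0 0 -0.972;-1 0 0 0 0 0 -0.972;-1 0 0 0 0 0 -0.972;-1 0 0 0 0 0 -0.972;-1 0 0 0 0 0 -0.972;-1 0 0 0 0 0 -0.972;-1 0 0 0 0 0 -0.972;-1 0 0 0 0 0 -0.972;-1 0 0 0 0 0 -0.972;-1 0 0 0 0 0 -0.972")

```text
t: 27.98
eef_pos: [0.5593, -0.1229, 0.1344]
tool_rot: [0.0, 0.965, 0.262, 0.0]
contact_force: [0.6, -0.2, 0.1]
gripper_width: 1.0
```

Request:
apply_moves(moves="-1 0 0 0 0 0 -0.972;-1 0 0 0 0 0 -0.972;-1 0 0 0 0 0 -0.972;-1 0 0 0 0 0 -0.972;-1 0 0 0 0 0 -0.972;-1 0 0 0 0 0 -0.972;-1 0 0 0 0 0 -0.972;-1 0 0 0 0 0 -0.972;-1 0 0 0 0 0 -0.972;-1 0 0 0 0 0 -0.972;-1 0 0 0 0 0 0;-1 0 0 0 0 0 0")

```text
t: 28.98
eef_pos: [0.5593, -0.1229, 0.1341]
tool_rot: [0.0, 0.825, 0.566, 0.0]
contact_force: [0.5, 0.6, -0.2]
gripper_width: 1.001
```

```bash
python3 plan.py .559 -.122 .012 69;  python3 - <<'E'
from fit import *
p=imaging.read_camera('scene'); im=p['image']
cv2.imwrite('pics/q.png',cv2.resize(im[130:250,100:270],None,fx=4.5,fy=4.5)[:,:,::-1])
E
```

```text
t 28.98 pos [ 0.5593 -0.1229  0.1341] yaw 68.92 tilt [ 0. -0.] w 1.001 q [ 0.71  0.54 -0.79  1.85  0.47  0.94  0.91] F [ 0.5  0.6 -0.2]
rotate 1 x rz -0.019
shift total [ 0.006 -0.005  1.017] | xy 1 x [ 0.006 -0.005] | z 4 x 0.254 | 3d 4 x [ 0.001 -0.001  0.254]
```

View pics/q.png

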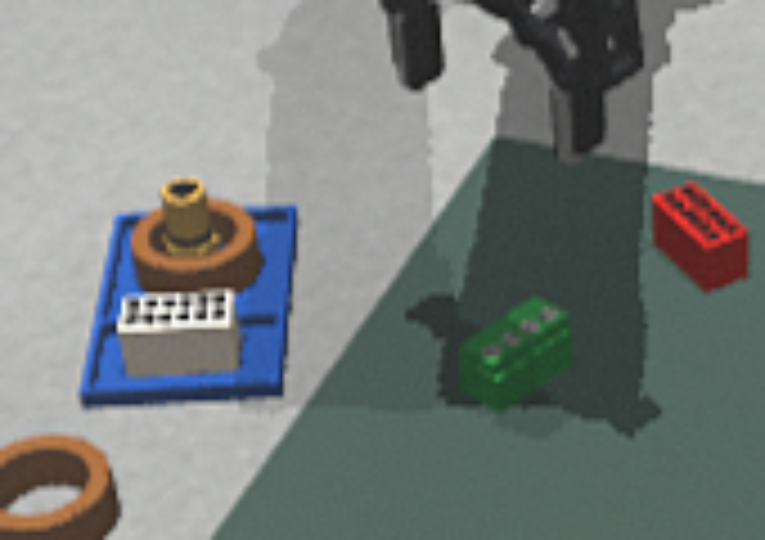

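Request:
apply_moves(moves="-1 0.005 -0.005 0.25 0 0 0;-1 0 0 0.25 0 0 0;-1 0 0 0.25 0 0 0;-1 0 0 0.15 0 0 0;-1 0 0 0.08 0 0 0;-1 0 0 0.04 0 0 0;-1 0 0 0 0 0 0")

```text
t: 29.62
eef_pos: [0.5589, -0.1217, 0.0109]
tool_rot: [-0.0, 0.824, 0.567, -0.0]
contact_force: [-0.6, -0.2, 0.2]
gripper_width: 0.999
```

Request:
apply_moves(moves="1 0 0 0 0 0 0;1 0 0 0 0 0 0;1 0 0 0 0 0 0;1 0 0 0 0 0 0;1 0 0 0 0 0 0;1 0 0 0 0 0 0;1 0 0 0 0 0 0;1 0 0 0 0 0 0;1 0 0 0 0 0 0")

```text
t: 30.37
eef_pos: [0.5594, -0.122, 0.012]
tool_rot: [0.001, 0.824, 0.567, 0.0]
contact_force: [-1.4, -0.9, 5.7]
gripper_width: 0.289
```

```bash
python3 plan.py .559 -.122 .13 ;  python3 - <<'E'
from fit import *
p=imaging.read_camera('scene'); im=p['image']
cv2.imwrite('pics/r.png',cv2.resize(im[130:250,140:290],None,fx=5,fy=5)[:,:,::-1])
E
```

```text
t 30.37 pos [ 0.5594 -0.122   0.012 ] yaw 69.04 tilt [ 0.001 -0.001] w 0.289 q [ 0.61  0.71 -0.67  1.92  0.64  0.74  0.77] F [-1.4 -0.9  5.7]
shift total [-0.001 -0.003 -0.984] | xy 1 x [-0.001 -0.003] | z 4 x -0.246 | 3d 4 x [-0.    -0.001 -0.246]
```

View pics/r.png

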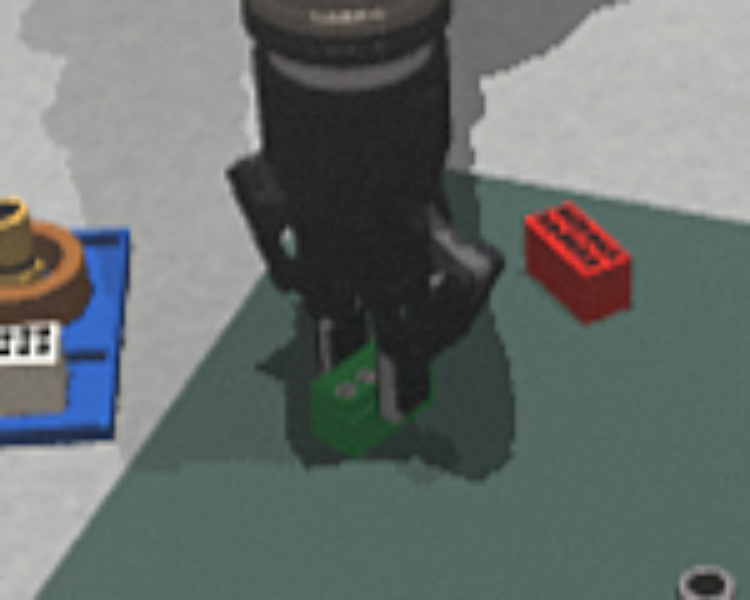

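Request:
apply_moves(moves="1 0 0 -0.1 0 0 0;1 0 0 -0.25 0 0 0;1 0 0 -0.25 0 0 0;1 0 0 -0.25 0 0 0;1 0 0 0 0 0 0.974;1 0 0 0 0 0 0.974;1 0 0 0 0 0 0.974;1 0 0 0 0 0 0.974;1 0 0 0 0 0 0.974;1 0 0 0 0 0 0.974;1 0 0 0 0 0 0.974;1 0 0 0 0 0 0.974")

```text
t: 31.42
eef_pos: [0.5589, -0.1216, 0.114]
tool_rot: [0.0, 0.946, 0.323, 0.0]
contact_force: [0.7, -0.1, -0.2]
gripper_width: 0.292
```

Request:
apply_moves(moves="1 0 0 0 0 0 0.974;1 0 0 0 0 0 0.974;1 0 0 0 0 0 0.974;1 0 0 0 0 0 0.974;1 0 0 0 0 0 0.974;1 0 0 0 0 0 0.974;1 0 0 0 0 0 0.974;1 0 0 0 0 0 0.974;1 0 0 0 0 0 0")

```text
t: 32.17
eef_pos: [0.559, -0.1215, 0.114]
tool_rot: [0.0, 0.998, 0.058, 0.0]
contact_force: [-0.2, 0.5, -0.4]
gripper_width: 0.289
```

```bash
python3 plan.py .541 .3383 .12 6.7
```

```text
t 32.17 pos [ 0.559  -0.1215  0.114 ] yaw 6.61 tilt [ 0.001 -0.   ] w 0.289 q [ 0.51  0.5  -0.52  1.88  0.33  0.84 -0.06] F [-0.2  0.5 -0.4]
rotate 1 x rz -0.022
shift total [ 0.298 -3.823 -0.05 ] | xy 13 x [ 0.023 -0.294] | z 1 x -0.050 | 3d 13 x [ 0.023 -0.294 -0.004]
```

Request:
apply_moves(moves="1 0.01 -0.15 0 0 0 0;1 0.023 -0.294 0 0 0 0;1 0.023 -0.294 0 0 0 0;1 0.023 -0.294 0 0 0 0;1 0.023 -0.294 0 0 0 0;1 0.023 -0.294 0 0 0 0;1 0.023 -0.294 0 0 0 0;1 0.023 -0.294 0 0 0 0;1 0.023 -0.294 0 0 0 0;1 0.023 -0.294 0 0 0 0;1 0.023 -0.294 0 0 0 0;1 0.023 -0.294 0 0 0 0")

```text
t: 33.17
eef_pos: [0.5424, 0.2869, 0.1137]
tool_rot: [-0.0, 0.998, 0.06, 0.0]
contact_force: [0.3, -0.1, -0.7]
gripper_width: 0.29
```

Request:
apply_moves(moves="1 0.023 -0.294 0 0 0 0;1 0.012 -0.145 0 0 0 0;1 0 0 0 0 0 0;1 0 0 0 0 0 0;1 0 0 0 0 0 0;1 0 0 0 0 0 0")

```text
t: 33.67
eef_pos: [0.5414, 0.3359, 0.113]
tool_rot: [0.001, 0.998, 0.058, 0.0]
contact_force: [0.6, -0.7, -0.1]
gripper_width: 0.289
```

```bash
python3 plan.py .541 .3383 .017 6.7;  python3 - <<'E'
from fit import *
p=imaging.read_camera('scene'); im=p['image']
cv2.imwrite('pics/s.png',cv2.resize(im[150:270,370:500],None,fx=5,fy=5)[:,:,::-1])
q=imaging.read_camera('top');x,y=.553,.126
save(q,'s2.png')
for c in(p,q):
    cands=[(r['score'],r['rect']) for r in nets.outline_of(c,'connector_black')]; print(cands, proj(c,[x,y,0]))
E
```

```text
t 33.67 pos [0.5414 0.3359 0.113 ] yaw 6.64 tilt [ 0.    -0.001] w 0.289 q [-0.25  0.61 -0.56  1.72  0.39  0.93 -0.85] F [ 0.6 -0.7 -0.1]
rotate 1 x rz -0.016
shift total [-0.001 -0.02   0.8  ] | xy 1 x [-0.001 -0.02 ] | z 3 x 0.267 | 3d 3 x [-0.    -0.007  0.267]
[(0.86, [319.7, 214.6, 338.2, 241.6]), (0.44, [244.3, 171.7, 263.1, 194.0]), (0.41, [134.3, 168.6, 146.8, 188.4])] [328.75444558 234.57993151]
[] [245.04263125 224.24098485]
```

View pics/s.png

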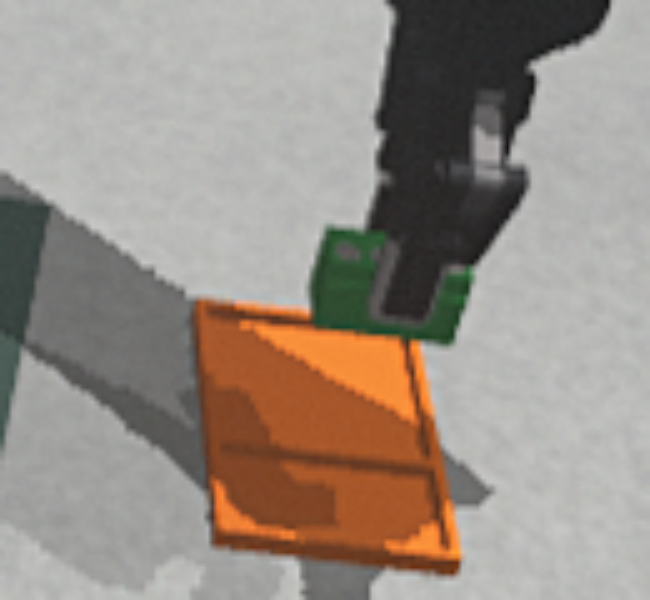

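Request:
apply_moves(moves="1 0 -0.05 0.15 0 0 0;1 0 0 0.2 0 0 0;1 0 0 0.2 0 0 0;1 0 0 0.12 0 0 0;1 0 0 0.06 0 0 0;1 0 0 0.04 0 0 0;1 0 0 0 0 0 0;1 0 0 0 0 0 0")

```text
t: 34.53
eef_pos: [0.5406, 0.3444, 0.0216]
tool_rot: [-0.0, 0.998, 0.059, 0.001]
contact_force: [0.0, 0.1, 0.7]
gripper_width: 0.291
```

```bash
python3 plan.py .541 .342 .0155 6.7;  python3 - <<'E'
from fit import *
p=imaging.read_camera('scene'); im=p['image']
cv2.imwrite('pics/t.png',cv2.resize(im[150:270,370:500],None,fx=5,fy=5)[:,:,::-1])
E
```

```text
t 34.53 pos [0.5406 0.3444 0.0216] yaw 6.72 tilt [0.001 0.001] w 0.291 q [-0.31  0.72 -0.5   1.75  0.47  0.78 -0.92] F [0.  0.1 0.7]
rotate 1 x rz 0.004
shift total [0.001 0.02  0.051] | xy 1 x [0.001 0.02 ] | z 1 x 0.051 | 3d 1 x [0.001 0.02  0.051]
```

View pics/t.png

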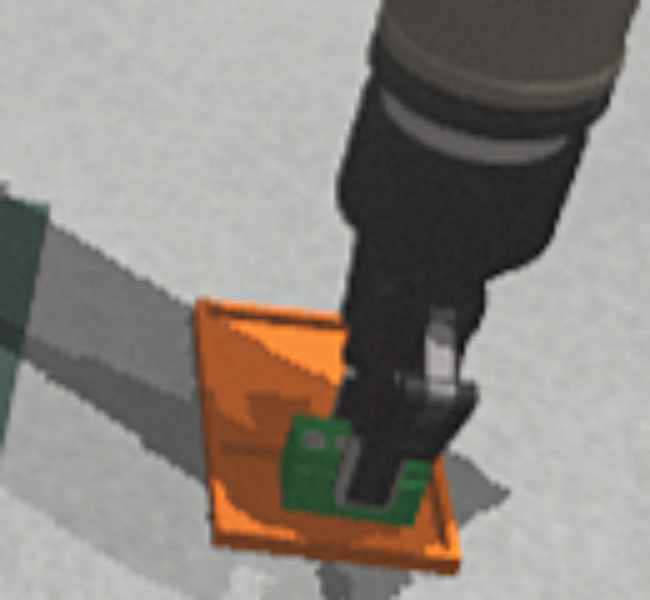

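Request:
apply_moves(moves="1 0 0.05 0 0 0 0;1 0 0 0 0 0 0;1 0 0 0.03 0 0 0;1 0 0 0 0 0 0;1 0 0 0.018 0 0 0;1 0 0 0 0 0 0;1 0 0 0.01 0 0 0;1 0 0 0 0 0 0")

```text
t: 35.25
eef_pos: [0.5409, 0.3382, 0.015]
tool_rot: [0.0, 0.998, 0.059, 0.0]
contact_force: [-2.5, -2.2, 11.3]
gripper_width: 0.288
```

```bash
python3 plan.py .541 .342 .015 6.7;  python3 - <<'E'
from fit import *
p=imaging.read_camera('scene'); im=p['image']
cv2.imwrite('pics/u.png',cv2.resize(im[150:270,370:500],None,fx=5,fy=5)[:,:,::-1])
E
```

```text
t 35.25 pos [0.5409 0.3382 0.015 ] yaw 6.72 tilt [ 0.001 -0.   ] w 0.288 q [-0.3   0.73 -0.5   1.76  0.48  0.77 -0.92] F [-2.5 -2.2 11.3]
rotate 1 x rz 0.006
shift total [ 0.005 -0.032 -0.   ] | xy 1 x [ 0.005 -0.032] | z 1 x -0.000 | 3d 1 x [ 0.005 -0.032 -0.   ]
```

View pics/u.png

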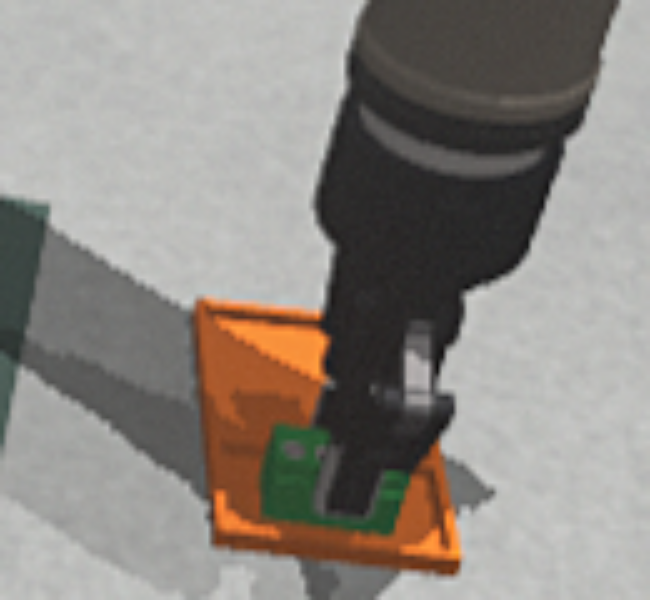

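Request:
apply_moves(moves="-1 0 0 0 0 0 0;-1 0 0 0 0 0 0;-1 0 0 0 0 0 0;-1 0 0 0 0 0 0;-1 0 0 0 0 0 0;-1 0 0 -0.1 0 0 0;-1 0 0 -0.25 0 0 0;-1 0 0 -0.25 0 0 0;-1 0 0 -0.3 0 0 0;-1 0 0.1 -0.2 0 0 0;-1 0 0 0 0 0 0;-1 0 0 0 0 0 0")

```text
t: 36.3
eef_pos: [0.5434, 0.326, 0.1481]
tool_rot: [-0.001, 0.998, 0.058, 0.002]
contact_force: [-0.1, 0.6, -1.0]
gripper_width: 1.002
```

```bash
python3 - <<'E'
from fit import *
p=imaging.read_camera('scene'); im=p['image'];save(p,'v.png')
q=imaging.read_camera('top');x,y=.553,.126
save(q,'v2.png')
for c in(p,q):
  for k in('terminal_green','connector_black'):
    print(k,[(r['score'],r['rect']) for r in nets.outline_of(c,k)])
obs=[(c,r[0]['region']) for c in(p,q) if (r:=nets.outline_of(c,'terminal_green'))]
for a in [obs]+[[o] for o in obs]:
    b=fit(a,'terminal_green',.54,.338,0,z=.003); print(b.x[:2],np.degrees(b.x[2]*10)%180,b.fun/len(a))
r=nets.outline_of(p,'connector_black')[0]; b=fit([(p,r['region'])],'connector_black',x,y,0,sym=True); print(b.x[:2],b.fun)
cv2.imwrite('pics/w.png',np.hstack([cv2.resize(q['image'][190:300,130:270],None,fx=4,fy=4)])[:,:,::-1])
# dark pixel centroid of connector in top
sub=q['image'][205:245,225:270].max(axis=2); print((sub<60).sum())
E
python3 plan.py .555 .127 .12
```

```text
terminal_green [(0.91, [423.1, 234.7, 451.9, 255.5])]
connector_black [(0.71, [319.4, 217.1, 337.0, 241.4])]
terminal_green [(0.49, [150.4, 226.4, 173.1, 232.3])]
connector_black [(0.63, [233.0, 218.2, 255.1, 227.3])]
[0.54310373 0.33557549] 89.58636713740437 0.19180399800687858
[0.53860066 0.33616373] 93.58579321916446 0.05245027225247245
[0.54386523 0.33755407] 89.09650316964957 0.22390745501285347
[0.55706442 0.12254312] 0.07416758718636574
40
t 36.75 pos [0.5418 0.3261 0.145 ] yaw 6.75 tilt [-0.001 -0.   ] w 0.997 q [-0.22  0.56 -0.58  1.71  0.36  0.98 -0.82] F [0.1 0.8 1. ]
shift total [-0.085  1.661  0.208] | xy 6 x [-0.014  0.277] | z 1 x 0.208 | 3d 6 x [-0.014  0.277  0.035]
```

View pics/v.png

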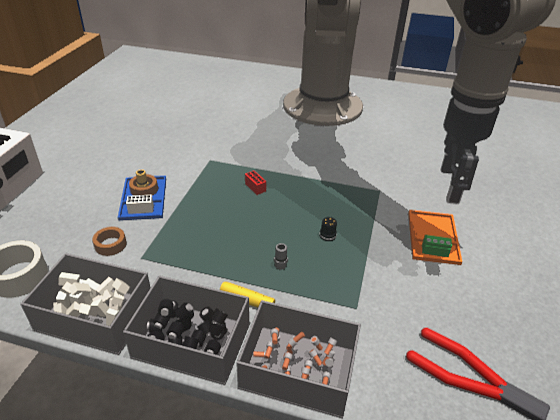

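View pics/w.png

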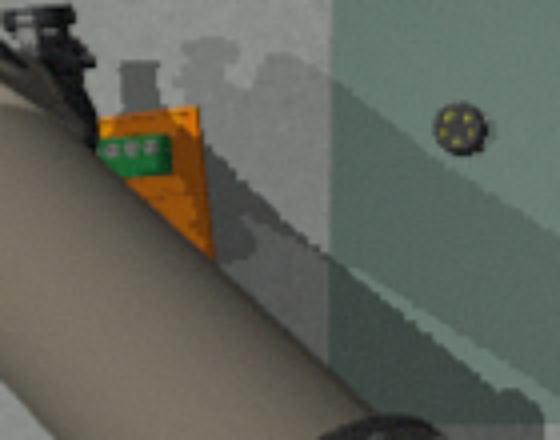

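```bash
python3 - <<'E'
from fit import *
q=imaging.read_camera('top')
g=q['image'][205:245,228:264].astype(int); m=(np.abs(g-np.array([0,0,0])).max(axis=2)<90)&(g[:,:,1]-g[:,:,0]<12)
m=cv2.morphologyEx(m.astype(np.uint8),cv2.MORPH_CLOSE,np.ones((5,5)));n,l,s,c=cv2.connectedComponentsWithStats(m)
for i in range(1,n):
    if s[i][4]>30: u,v=c[i]+[228,205]; print(s[i],u,v,[ray(q,u,v,z) for z in(.02,.03,.04)])
E
```

```text
[ 10  11  15  13 145] 244.8551724137931 221.91724137931035 [array([0.55789638, 0.12468466, 0.02      ]), array([0.55734011, 0.12377433, 0.03      ]), array([0.55678384, 0.122864  , 0.04      ])]
```

```bash
python3 plan.py .5575 .124 .12 6.7
```

```text
t 36.80 pos [0.5419 0.3262 0.1452] yaw 6.74 tilt [-0.001 -0.   ] w 0.998 q [-0.22  0.56 -0.58  1.71  0.36  0.98 -0.82] F [-0.3  0.4 -0.7]
rotate 1 x rz 0.010
shift total [-0.067  1.688  0.21 ] | xy 6 x [-0.011  0.281] | z 1 x 0.210 | 3d 6 x [-0.011  0.281  0.035]
```

Request:
apply_moves(moves="-1 -0.011 0.281 0 0 0 0;-1 -0.011 0.281 0 0 0 0;-1 -0.011 0.281 0 0 0 0;-1 -0.011 0.281 0 0 0 0;-1 -0.011 0.281 0 0 0 0;-1 -0.011 0.281 0 0 0 0;-1 0 0 0.15 0 0 0;-1 0 0 0.15 0 0 0;-1 0 0 0 0 0 0;-1 0 0 0 0 0 0")

```text
t: 37.63
eef_pos: [0.5573, 0.1243, 0.1092]
tool_rot: [0.0, 0.998, 0.059, -0.001]
contact_force: [0.4, 0.1, 0.2]
gripper_width: 0.999
```

```bash
python3 plan.py .5575 .124 .019 6.7;python3 - <<'E'
from fit import *
p=imaging.read_camera('scene'); im=p['image']
cv2.imwrite('pics/x.png',cv2.resize(im[130:260,270:410],None,fx=4.5,fy=4.5)[:,:,::-1])
E
```

```text
t 37.63 pos [0.5573 0.1243 0.1092] yaw 6.74 tilt [-0.002 -0.   ] w 0.999 q [ 0.1   0.51 -0.55  1.88  0.35  0.84 -0.52] F [0.4 0.1 0.2]
rotate 1 x rz 0.011
shift total [0.002 0.003 0.752] | xy 1 x [0.002 0.003] | z 3 x 0.251 | 3d 3 x [0.001 0.001 0.251]
```

View pics/x.png

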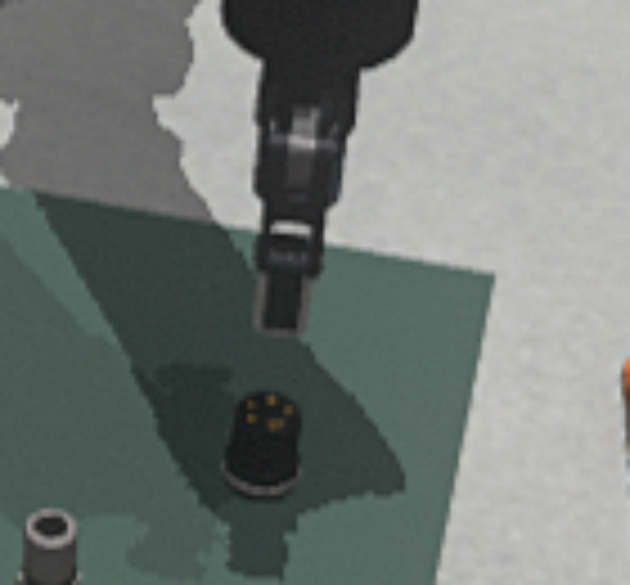

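Request:
apply_moves(moves="-1 0 0 0.2 0 0 0;-1 0 0 0.2 0 0 0;-1 0 0 0.2 0 0 0;-1 0 0 0.1 0 0 0;-1 0 0 0.05 0 0 0;-1 0 0 0 0 0 0;-1 0 0 0 0 0 0")

```text
t: 38.27
eef_pos: [0.5587, 0.1249, 0.0208]
tool_rot: [-0.0, 0.998, 0.059, 0.001]
contact_force: [0.3, -0.3, 0.4]
gripper_width: 0.998
```

Request:
apply_moves(moves="1 0 0 0 0 0 0;1 0 0 0 0 0 0;1 0 0 0 0 0 0;1 0 0 0 0 0 0;1 0 0 0 0 0 0;1 0 0 0 0 0 0;1 0 0 0 0 0 0;1 0 0 0 0 0 0")

```text
t: 38.93
eef_pos: [0.5583, 0.1242, 0.0204]
tool_rot: [0.0, 0.998, 0.059, 0.0]
contact_force: [-1.7, -0.3, 5.4]
gripper_width: 0.334
```

```bash
python3 plan.py .5575 .124 .12 6.7;python3 - <<'E'
from fit import *
p=imaging.read_camera('scene'); im=p['image']
cv2.imwrite('pics/y.png',cv2.resize(im[150:260,280:390],None,fx=5,fy=5)[:,:,::-1])
E
```

```text
t 38.93 pos [0.5583 0.1242 0.0204] yaw 6.71 tilt [ 0.001 -0.   ] w 0.334 q [ 0.04  0.64 -0.48  1.92  0.45  0.69 -0.6 ] F [-1.7 -0.3  5.4]
rotate 1 x rz 0.004
shift total [-0.007  0.001 -0.83 ] | xy 1 x [-0.007  0.001] | z 3 x -0.277 | 3d 3 x [-0.002  0.    -0.277]
```

View pics/y.png

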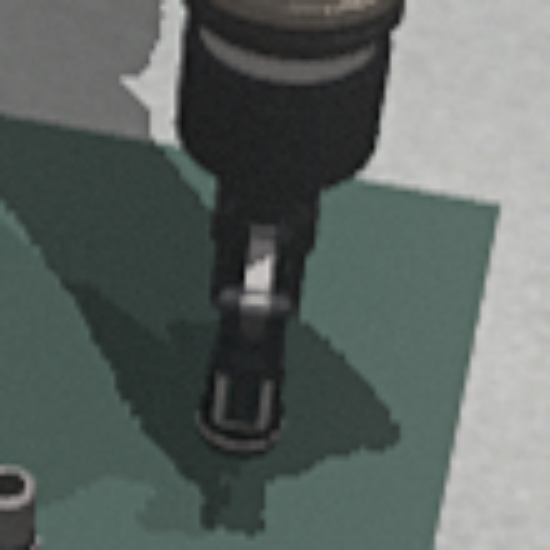

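Request:
apply_moves(moves="1 0 0 -0.1 0 0 0;1 0 0 -0.25 0 0 0;1 0 0 -0.25 0 0 0;1 0 0 -0.2 0 0 0;1 0 0 0 0 0 0")

```text
t: 39.4
eef_pos: [0.561, 0.1255, 0.1214]
tool_rot: [-0.001, 0.998, 0.059, 0.004]
contact_force: [1.3, 0.3, -0.9]
gripper_width: 0.332
```

```bash
python3 plan.py .4666 .3297 .115 6.7
```

```text
t 39.40 pos [0.561  0.1255 0.1214] yaw 6.72 tilt [0.008 0.002] w 0.332 q [ 0.11  0.5  -0.56  1.87  0.35  0.86 -0.51] F [ 1.3  0.3 -0.9]
rotate 1 x rz 0.006
shift total [-0.583 -1.781  0.053] | xy 7 x [-0.083 -0.254] | z 1 x 0.053 | 3d 7 x [-0.083 -0.254  0.008]
```

Request:
apply_moves(moves="1 -0.04 -0.127 0 0 0 0;1 -0.08 -0.254 0 0 0 0;1 -0.08 -0.254 0 0 0 0;1 -0.08 -0.254 0 0 0 0;1 -0.08 -0.254 0 0 0 0;1 -0.08 -0.254 0 0 0 0;1 -0.08 -0.254 0 0 0 0;1 -0.04 -0.13 0 0 0 0;1 0 0 0 0 0 0;1 0 0 0 0 0 0;1 0 0 0 0 0 0")

```text
t: 40.32
eef_pos: [0.4666, 0.3274, 0.1155]
tool_rot: [0.001, 0.998, 0.058, -0.0]
contact_force: [0.5, -1.7, -0.4]
gripper_width: 0.34
```

```bash
python3 plan.py .4666 .3297 .025 6.7;python3 - <<'E'
from fit import *
p=imaging.read_camera('scene'); im=p['image']
cv2.imwrite('pics/z.png',cv2.resize(im[140:270,360:490],None,fx=4.6,fy=4.6)[:,:,::-1])
E
```

```text
t 40.32 pos [0.4666 0.3274 0.1155] yaw 6.67 tilt [-0.    -0.001] w 0.34 q [-0.26  0.51 -0.59  1.88  0.37  0.86 -0.93] F [ 0.5 -1.7 -0.4]
rotate 1 x rz -0.007
shift total [ 0.002 -0.019  0.754] | xy 1 x [ 0.002 -0.019] | z 3 x 0.251 | 3d 3 x [ 0.001 -0.006  0.251]
```

View pics/z.png

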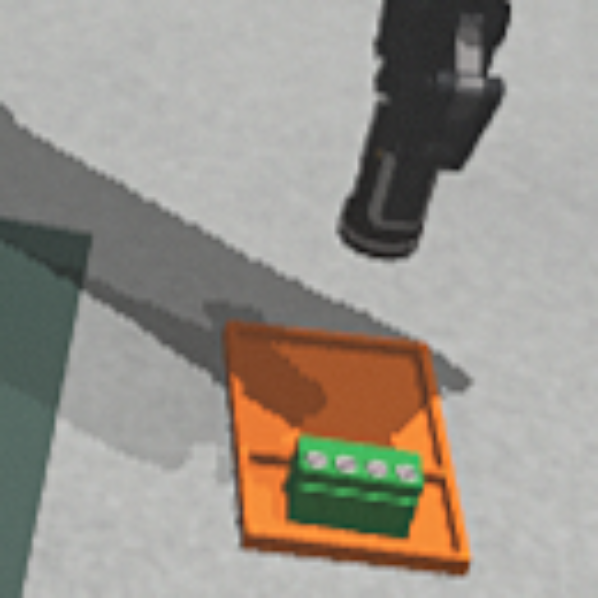

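Request:
apply_moves(moves="1 0 -0.01 0.15 0 0 0;1 0 0 0.2 0 0 0;1 0 0 0.2 0 0 0;1 0 0 0.1 0 0 0;1 0 0 0.06 0 0 0;1 0 0 0 0 0 0;1 0 0 0.04 0 0 0;1 0 0 0 0 0 0;1 0 0 0 0 0 0")

```text
t: 41.12
eef_pos: [0.4666, 0.3301, 0.0265]
tool_rot: [-0.0, 0.998, 0.059, 0.001]
contact_force: [-0.1, 0.0, -0.4]
gripper_width: 0.33
```

```bash
python3 plan.py .4666 .3297 .0235 6.7;python3 - <<'E'
from fit import *
p=imaging.read_camera('scene'); im=p['image']
cv2.imwrite('pics/z1.png',cv2.resize(im[140:270,360:490],None,fx=4.6,fy=4.6)[:,:,::-1])
E
```

```text
t 41.12 pos [0.4666 0.3301 0.0265] yaw 6.71 tilt [0.001 0.001] w 0.33 q [-0.33  0.64 -0.52  1.92  0.47  0.7  -1.01] F [-0.1  0.  -0.4]
rotate 1 x rz 0.003
shift total [-0.     0.004  0.025] | xy 1 x [-0.     0.004] | z 1 x 0.025 | 3d 1 x [-0.     0.004  0.025]
```

View pics/z1.png

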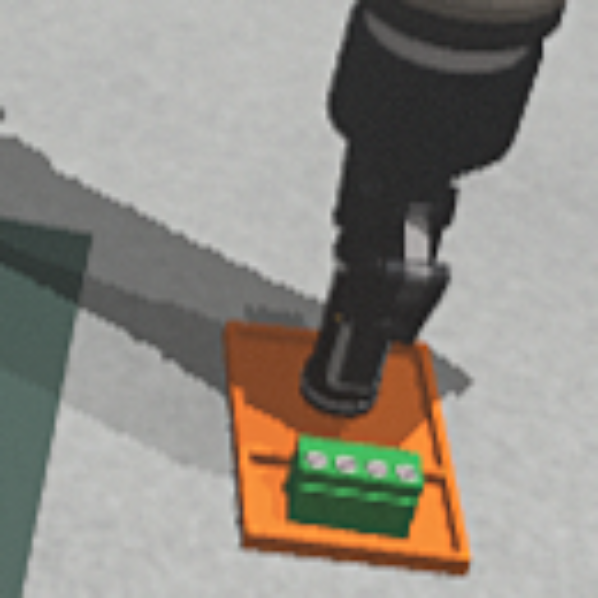

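Well centred in the square bay. Lower the last 3 mm, part-open, rise.

Request:
apply_moves(moves="1 0 0 0.015 0 0 0;1 0 0 0 0 0 0;1 0 0 0.01 0 0 0;1 0 0 0 0 0 0;1 0 0 0.005 0 0 0;1 0 0 0 0 0 0")

```text
t: 41.67
eef_pos: [0.4663, 0.33, 0.0234]
tool_rot: [0.0, 0.998, 0.059, 0.0]
contact_force: [-2.4, -3.0, 10.6]
gripper_width: 0.335
```

Request:
apply_moves(moves="-0.3 0 0 0 0 0 0;-0.3 0 0 0 0 0 0;-0.3 0 0 0 0 0 0;-0.3 0 0 0 0 0 0;-0.3 0 0 -0.1 0 0 0;-0.3 0 0 -0.25 0 0 0;-0.3 0 0 -0.3 0 0 0;-0.3 0 0 -0.3 0 0 0;-0.3 0 0.2 -0.2 0 0 0;-0.3 0 0.3 0 0 0 0;-0.3 0 0.3 0 0 0 0;-0.3 0 0.3 0 0 0 0")

```text
t: 42.67
eef_pos: [0.4817, 0.1977, 0.1616]
tool_rot: [-0.0, 0.998, 0.059, 0.001]
contact_force: [-0.6, -1.0, 0.6]
gripper_width: 0.649
```

Request:
apply_moves(moves="-0.3 0 0.3 0 0 0 0;-0.3 0 0.3 0 0 0 0;-0.3 0 0.1 0 0 0 0;-0.3 0 0 0 0 0 0;-0.3 0 0 0 0 0 0")

```text
t: 43.08
eef_pos: [0.4915, 0.1148, 0.1608]
tool_rot: [-0.0, 0.998, 0.058, 0.0]
contact_force: [0.2, -0.5, -0.2]
gripper_width: 0.65
```

```bash
python3 plan.py;python3 - <<'E'
from fit import *
p=imaging.read_camera('scene'); im=p['image']; q=imaging.read_camera('top')
save(p,'fin.png')
cv2.imwrite('pics/fin2.png',np.hstack([cv2.resize(im[190:270,400:480],None,fx=5,fy=5),cv2.resize(im[160:240,100:180],None,fx=5,fy=5)])[:,:,::-1])
t=q['image'];cv2.imwrite('pics/fin3.png',np.hstack([cv2.resize(t[205:285,130:210],None,fx=5,fy=5),cv2.resize(t[185:265,370:450],None,fx=5,fy=5)])[:,:,::-1])
E
```

```text
t 43.08 pos [0.4915 0.1148 0.1608] yaw 6.62 tilt [0.001 0.   ] w 0.65 q [ 0.15  0.35 -0.6   1.99  0.25  0.87 -0.47] F [ 0.2 -0.5 -0.2]
```

View pics/fin.png

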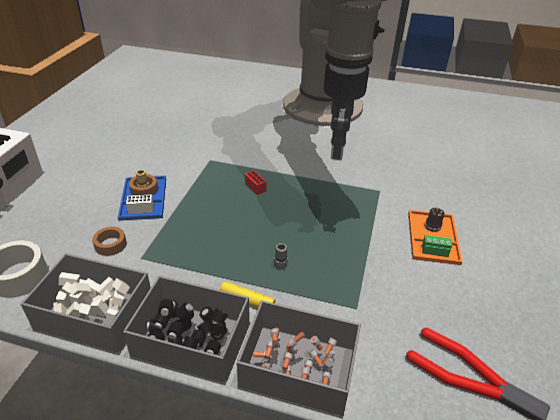

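View pics/fin2.png

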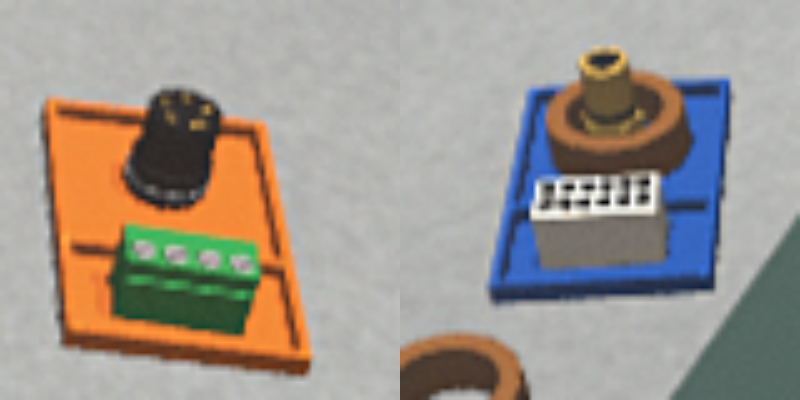

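View pics/fin3.png

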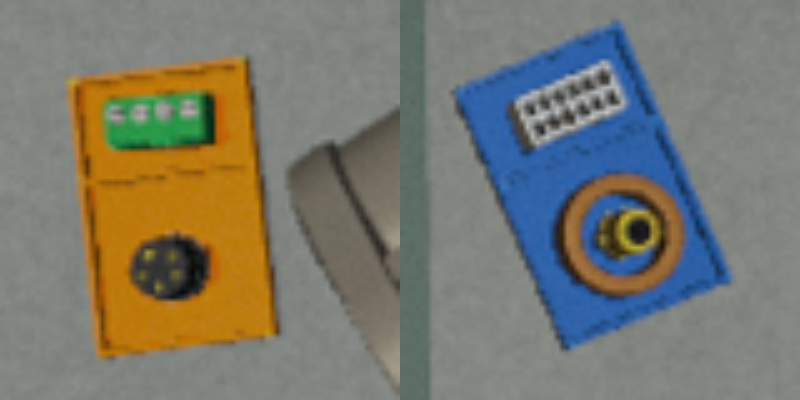

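```bash
python3 -c "
from station import bot
print(bot.hand_in())"
```

```text
the job is handed in; nothing more can be done
None
```

Both kits are made up as asked, and the job was handed in at about 43 s of the 131 s allowed.

- **Blue tray:** the white housing went in first, on its underside, lengthways in the narrow bay. The tape roll that started farthest to the robot's left followed, flat in the square bay. The brass gland then went upright inside its core.
- **Orange tray:** the green terminal block is lengthways in the narrow bay, and the black connector stands upright in the square bay.
- **Left alone:** the red housing, the grey gland and the other tape roll were not moved.

**Last checks:**
- The final pictures from both cameras show every part within its bay and upright or flat as asked, with the gripper clear of everything.
- The highest outside-force reading I saw was about 12 N, at set-down. I read it only at the end of each move.
- I read "lying flat" as the housing resting on its underside rather than on its side.

**Disagreements:**
- The two cameras' position fits differed by about 3 to 6 mm throughout.
- After placing the terminal block, its angle in the tray fitted at 94° in the scene camera and 89° in the partly hidden top view, against the 97° intended. The later clear pictures show it lengthways in its bay.

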